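# Find the pivot pins that rock in a cargo-trike steering beam

### The job

Two of the four pivot pins standing in the yellow steering beam sit in worn bushes; find out by feel which two they are, gently wiggling the pins side to side where they stand without forcing them. Pull out those two loose pins and lay them in the red tray without dropping them; leave the two tight pins fully home in the beam, and leave the other things on the bench where they are.

Things in the scene. Friction and masses are not known exactly. Their poses are not given: they have to be found in the camera images.
- beam: (All sizes in mm.) Yellow steel steering crossbeam, 400 long, 40 wide, held fast in two bench rests. Origin on the bench under its middle, y along the beam. Four upright bosses (42 across, tops 80 above the bench) stand in a row 85 apart, at y = -127.5, -42.5, 42.5, 127.5. In each sits an unseen brass bush: two good (bush_good_a, _b), two worn (bush_worn_a, _b); which boss has which changes each time. Strap nuts by the end pins are 84 high.
- pin_1_head (a point): Steel pivot pin, 87 long, about 0.17 kg, standing in the first (at the beam's -y end) boss. This point is the middle of its round head (22 across, 36 tall), z up along the pin. Below the head a collar (36 across, 5 thick) rests on the boss; below that a 16 mm shank, 46 long, tapered at the tip. Point is 69 above the tip (pin_1's origin) and 23 above the boss top when home. Side play: tight under 1 mm, worn about 4 mm; pressed down, the collar drags.
- seat_1 (a point): Centre of the top face of the first (at the beam's -y end) boss, 80 mm above the bench, where the collar of pin_1 rests; axes as the beam's.
- pin_2_head (a point): Steel pivot pin, 87 long, about 0.17 kg, standing in the second boss; the same as pin_1 in all its sizes; the point is the middle of its head (pin_2's origin: its tip).
- seat_2 (a point): Centre of the top face of the second boss, 80 mm above the bench, where the collar of pin_2 rests; axes as the beam's.
- pin_3_head (a point): Steel pivot pin, 87 long, about 0.17 kg, standing in the third boss; the same as pin_1 in all its sizes; the point is the middle of its head (pin_3's origin: its tip).
- seat_3 (a point): Centre of the top face of the third boss, 80 mm above the bench, where the collar of pin_3 rests; axes as the beam's.
- pin_4_head (a point): Steel pivot pin, 87 long, about 0.17 kg, standing in the fourth (at the beam's +y end) boss; the same as pin_1 in all its sizes; the point is the middle of its head (pin_4's origin: its tip).
- seat_4 (a point): Centre of the top face of the fourth (at the beam's +y end) boss, 80 mm above the bench, where the collar of pin_4 rests; axes as the beam's.
- red_tray: Open red plastic tray fixed to the bench, 160 mm (x) by 120 mm (y), 35 mm tall, walls and floor 4 mm thick; origin at the centre of its underside. It may be on the left or on the right of the beam; a blue tray of the same size stands on the other side.
- spanner: open/ring spanner, steel, 180 mm long, lying flat; origin at its middle
- spare_bush: new brass bush (tube 28 mm across, 50 mm tall) standing on the bench; origin at its foot
- new_bush: the same kind of brass bush, 28 mm across, 50 mm tall, standing in the blue tray; origin at its foot
- screwdriver: red-handled screwdriver, 200 mm long, lying; origin under its middle
- hammer: hammer with wooden handle, 260 mm long, lying; origin under its middle
- grease_tin: green-labelled tin, 72 mm across, 55 mm tall, standing; origin at its foot
- oil_bottle: bottle with yellow label and red cap, 48 mm across, 130 mm tall, standing; origin at its foot
There are look-alikes about, which are no part of the job. What is shaped like the part that bears pin_1_head but orange or turquoise is not meant.

How it is judged:
On the way:
1. a loose pin is felt: shifted at least 1 mm to a side while still down in its bush (raised less than 10 mm) (((horizontal distance between any of bush_worn_a, bush_worn_b and seat_1 below 0.02 m and horizontal distance between pin_1_head and seat_1 above 0.001 m and z of pin_1_head in the frame of seat_1 below 0.033 m) or (horizontal distance between any of bush_worn_a, bush_worn_b and seat_2 below 0.02 m and horizontal distance between pin_2_head and seat_2 above 0.001 m and z of pin_2_head in the frame of seat_2 below 0.033 m) or (horizontal distance between any of bush_worn_a, bush_worn_b and seat_3 below 0.02 m and horizontal distance between pin_3_head and seat_3 above 0.001 m and z of pin_3_head in the frame of seat_3 below 0.033 m) or (horizontal distance between any of bush_worn_a, bush_worn_b and seat_4 below 0.02 m and horizontal distance between pin_4_head and seat_4 above 0.001 m and z of pin_4_head in the frame of seat_4 below 0.033 m))), for 0.05 s.
At the end, for the whole second after the job is handed in: Both pins from the worn bushes lie wholly inside the red tray (head centre and tip within its outline and less than 50 mm above its underside), both tight pins stand upright (within 0.06 rad) and home in their own bosses (within 4 mm sideways, 2.5 mm in height), all four at rest (((horizontal distance between any of bush_worn_a, bush_worn_b and seat_1 below 0.02 m and (x of pin_1_head in the frame of red_tray between -0.08 and 0.08 m and y of pin_1_head in the frame of red_tray between -0.06 and 0.06 m and z of each of pin_1_head, pin_1 in the frame of red_tray below 0.05 m and x of pin_1 in the frame of red_tray between -0.08 and 0.08 m and y of pin_1 in the frame of red_tray between -0.06 and 0.06 m)) or (not (horizontal distance between any of bush_worn_a, bush_worn_b and seat_1 below 0.02 m) and (horizontal distance between pin_1_head and seat_1 below 0.004 m and z of pin_1_head in the frame of seat_1 below 0.0255 m and angle between pin_1_head's own z axis and vertical below 0.06 rad))) and ((horizontal distance between any of bush_worn_a, bush_worn_b and seat_2 below 0.02 m and (x of pin_2_head in the frame of red_tray between -0.08 and 0.08 m and y of pin_2_head in the frame of red_tray between -0.06 and 0.06 m and z of each of pin_2_head, pin_2 in the frame of red_tray below 0.05 m and x of pin_2 in the frame of red_tray between -0.08 and 0.08 m and y of pin_2 in the frame of red_tray between -0.06 and 0.06 m)) or (not (horizontal distance between any of bush_worn_a, bush_worn_b and seat_2 below 0.02 m) and (horizontal distance between pin_2_head and seat_2 below 0.004 m and z of pin_2_head in the frame of seat_2 below 0.0255 m and angle between pin_2_head's own z axis and vertical below 0.06 rad))) and ((horizontal distance between any of bush_worn_a, bush_worn_b and seat_3 below 0.02 m and (x of pin_3_head in the frame of red_tray between -0.08 and 0.08 m and y of pin_3_head in the frame of red_tray between -0.06 and 0.06 m and z of each of pin_3_head, pin_3 in the frame of red_tray below 0.05 m and x of pin_3 in the frame of red_tray between -0.08 and 0.08 m and y of pin_3 in the frame of red_tray between -0.06 and 0.06 m)) or (not (horizontal distance between any of bush_worn_a, bush_worn_b and seat_3 below 0.02 m) and (horizontal distance between pin_3_head and seat_3 below 0.004 m and z of pin_3_head in the frame of seat_3 below 0.0255 m and angle between pin_3_head's own z axis and vertical below 0.06 rad))) and ((horizontal distance between any of bush_worn_a, bush_worn_b and seat_4 below 0.02 m and (x of pin_4_head in the frame of red_tray between -0.08 and 0.08 m and y of pin_4_head in the frame of red_tray between -0.06 and 0.06 m and z of each of pin_4_head, pin_4 in the frame of red_tray below 0.05 m and x of pin_4 in the frame of red_tray between -0.08 and 0.08 m and y of pin_4 in the frame of red_tray between -0.06 and 0.06 m)) or (not (horizontal distance between any of bush_worn_a, bush_worn_b and seat_4 below 0.02 m) and (horizontal distance between pin_4_head and seat_4 below 0.004 m and z of pin_4_head in the frame of seat_4 below 0.0255 m and angle between pin_4_head's own z axis and vertical below 0.06 rad))) and linear speed of each of pin_1, pin_2, pin_3, pin_4 below 0.03 m/s); the robot touches nothing.
It fails at once if a tight pin is drawn more than 10 mm out of its bush ((not (horizontal distance between any of bush_worn_a, bush_worn_b and seat_1 below 0.02 m) and z of pin_1_head in the frame of seat_1 above 0.033 m) or (not (horizontal distance between any of bush_worn_a, bush_worn_b and seat_2 below 0.02 m) and z of pin_2_head in the frame of seat_2 above 0.033 m) or (not (horizontal distance between any of bush_worn_a, bush_worn_b and seat_3 below 0.02 m) and z of pin_3_head in the frame of seat_3 above 0.033 m) or (not (horizontal distance between any of bush_worn_a, bush_worn_b and seat_4 below 0.02 m) and z of pin_4_head in the frame of seat_4 above 0.033 m)).
It fails at once if a pin is forced against its bush with over 40 N (contact force between any of pin_1, pin_2, pin_3, pin_4 and bush_good_a above 40 N or contact force between any of pin_1, pin_2, pin_3, pin_4 and bush_good_b above 40 N or contact force between any of pin_1, pin_2, pin_3, pin_4 and bush_worn_a above 40 N or contact force between any of pin_1, pin_2, pin_3, pin_4 and bush_worn_b above 40 N).
It fails at once if a pin is dropped or flung (faster than 1 m/s) (linear speed of any of pin_1, pin_2, pin_3, pin_4 above 1 m/s).
It fails at once if a bystander is moved more than 30 mm (distance of any of spanner, spare_bush, new_bush, screwdriver, hammer, grease_tin, oil_bottle from where it was at the start of the episode above 0.03 m).
It also fails if it takes over 72 s, if anything falls off the work surface, if the arm or the gripper's body presses on something with over 40 N, if the wrist force passes 120 N, or if a joint passes its speed limit or range.

### The arm

A 6-joint arm with a two-finger parallel gripper is mounted at the origin on the work surface. World frame = base frame: x ahead of the robot, y to its left, z up, the work surface at z = 0. Lengths are in m, angles in rad, forces in N, time in s.
With the tool pointing down it reaches from about 0.325 to 0.9 m from the base axis. Payload 3.5 kg.
Tool frame: the origin (TCP) lies at the very end of the fingers, on their centre line; the grasp point (between the pads) lies 19 mm behind it; x points along the fingers, z is the direction in which the jaws open and shut, and the axes are right-handed (so a half turn about x gives the same grasp; the last joint's range is limited). The gripper opens to 85 mm and grips with 20 to 120 N. Pads are 22 mm wide; open, the fingers measure 114 mm over their backs; the gripper's body (76 mm by 85 mm) begins 54 mm behind the grasp point. The pads swing forward as they close: fully open they stand 13 mm farther back than shut.
Start: joints at [-1.204, 0.276, -0.026, 1.268, 0, 1.467], TCP at [0.283, -0.557, 0.231] pointing down, gripper open.
Joint ranges: [-3.12, 3.12], [-0.85, 1.88], [-1.08, 1.24], [-1.95, 2.15], [-1.57, 1.53], [-3.14, 3.14]. Speed limits (rad/s): [2.57, 2.57, 3.14, 3.14, 3.14, 3.14].

### API

Orientations are given as a unit quaternion [w, x, y, z].
In Python, from plant import arm, cams gives the robot as it stands.
- The arm moves only by the tool carry_out, never from a script. Its argument "rows" is one flat list of numbers, 5 for each row, row after row: the shift along the tool's x, y, z in m, then the turn about the tool's x in degrees, then the finger opening in m, from 0 to 0.0854. A call has 1 to 12 rows; each row shifts and turns the pose as measured when the row begins, along the tool's axes as they then stand; what a row does not reach is not made up. A row lasts 1/10 s, in which the tool goes at most 50 mm and 8.59 degrees, less where a joint would pass 70% of its speed; a pose out of reach is approached as far as the arm can. A call with a gripper value outside its range is refused whole. The fingers move at their own pace and stop on an object; the grip force is fixed at half the most. Time passes only in rows, so rows that do not move let the fingers close. It gives the time, the measured TCP pose, the force and the opening at its end, in the units of the state.
- arm.state(): the state, without advancing time (a new reading comes with each control period).
- cams.read_camera(name): name is "scene" or "top" or "wrist"; returns a dict with "frame" (400x640x3 uint8, red, green, blue), "vfov" (degrees; the focal length in pixels is half the picture's height over the tangent of half this angle, whatever the lens; pixels are square), "cx", "cy" (the principal point, pixels), "rvec" (rotation vector, rad) and "tvec" (3), from world to camera coordinates, as OpenCV has them. Camera axes: x right, y down, z forward; pixel columns grow to the right and rows downward; lengths in m; the calibration is good to about 2 mm. A picture is of the moment at which its call begins. There is no depth.
- arm.hand_in(): hands the job in, once; it reports no verdict.
The state is a dict: "t": time; "joint_positions": joint angles; "dq": joint speeds; "joint_efforts": joint torques, N m; "tool_pos": TCP position; "tcp_rot": TCP orientation; "contact_force": force on the tool from outside, world axes, zero at the start; "ft_torque": the same for the moment, N m; "gripper_width": finger opening in m.
Only numpy, scipy, OpenCV 4.12 (cv2) and the standard library are available. Lean on these libraries where they do the work, as an engineer would, in place of code of your own. Each camera call takes 0.05 s, during which the arm holds its last target.

## Working session

There is one attempt and no reset: what is moved stays moved. The work goes in short steps, Python scripts to look and compute and a tool call to move; the robot and the scene stay as the last step left them, time stands still between calls to the robot, and variables do not carry over. Pictures are saved under pics/ and viewed, and the job is handed in when it is done.

Besides the shell and the picture viewer there is one more tool, called in YAML: its name, and indented under it one key for each argument. carry_out: Moves the arm, as the interface text tells. Its arguments: {"type":"object","properties":{"rows":{"type":"array","items":{"type":"number"}}},"required":["rows"]}

```bash
mkdir -p pics; ls; cat > h.py <<'E'
import numpy as np, cv2
from plant import arm, cams
def grab(n):
    c=cams.read_camera(n); f=c["frame"]; H=f.shape[0]
    fl=H/2/np.tan(np.radians(c["vfov"])/2)
    K=np.array([[fl,0,c["cx"]],[0,fl,c["cy"]],[0,0,1]])
    R=cv2.Rodrigues(np.array(c["rvec"],float))[0]; t=np.array(c["tvec"],float).ravel()
    return cv2.cvtColor(f,cv2.COLOR_RGB2BGR),K,R,t
def atz(uv,z,K,R,t):
    C=-R.T@t; d=R.T@np.linalg.inv(K)@np.array([uv[0],uv[1],1.]); return C+d*(z-C[2])/d[2]
def proj(p,K,R,t):
    q=K@(R@np.array(p,float)+t); return q[:2]/q[2]
E
python3 - <<'E'
from h import *
print(arm.state())
for n in("scene","top","wrist"):
    im,K,R,t=grab(n); cv2.imwrite(f"pics/{n}0.png",im); np.savez(f"{n}0.npz",K=K,R=R,t=t); print(n,K[0,0],-R.T@t)
E
```

```text
pics
{'t': 0.0, 'joint_positions': array([-1.20441374e+00,  2.77151664e-01, -2.78837967e-02,  1.26797453e+00,
        7.86551083e-06,  1.46738355e+00]), 'dq': array([-0.00094456,  0.00163506,  0.00016028,  0.00030144, -0.00024986,
       -0.00160292]), 'joint_efforts': array([ 1.81247295e-03, -4.45502186e+01,  2.95206857e+01,  1.63844257e-02,
        1.02068736e-04, -6.22838357e-06]), 'tool_pos': array([ 0.28264937, -0.55657437,  0.23014672]), 'tcp_rot': array([ 0.60202094,  0.37037541,  0.60325995, -0.36941883]), 'contact_force': array([ 0.42199531, -0.5293693 ,  0.56788438]), 'ft_torque': array([-0.01959123,  0.03378294, -0.00455111]), 'gripper_width': 0.08528787524321185}
scene 406.0365130776972 [ 0.98710159 -0.54263045  0.64812054]
top 510.9318932384756 [0.52465954 0.01158923 1.36169668]
wrist 287.0943871642408 [ 0.35595453 -0.52041927  0.37276444]
```

View pics/top0.png

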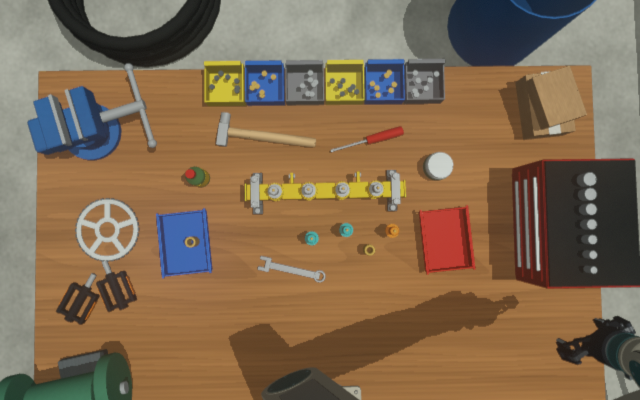

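View pics/scene0.png

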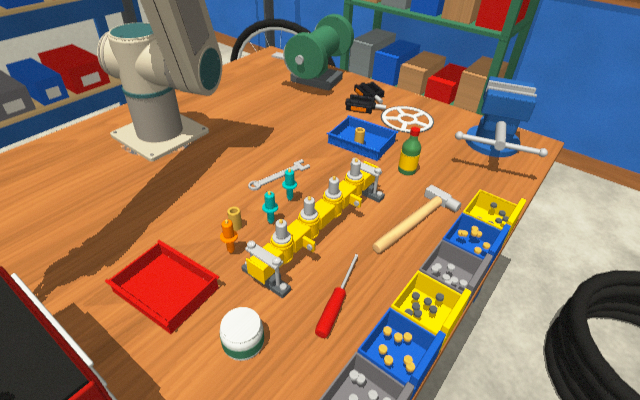

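```bash
python3 - <<'E'
from h import *
im=cv2.imread("pics/top0.png"); c=im[110:290,150:490]; cv2.imwrite("pics/top0c.png",cv2.resize(c,None,fx=2.35,fy=2.35,interpolation=cv2.INTER_CUBIC))
im=cv2.imread("pics/scene0.png"); c=im[140:340,90:400]; cv2.imwrite("pics/sc0c.png",cv2.resize(c,None,fx=2.5,fy=2.5,interpolation=cv2.INTER_CUBIC))
E
```

```text
(no output)
```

View pics/top0c.png

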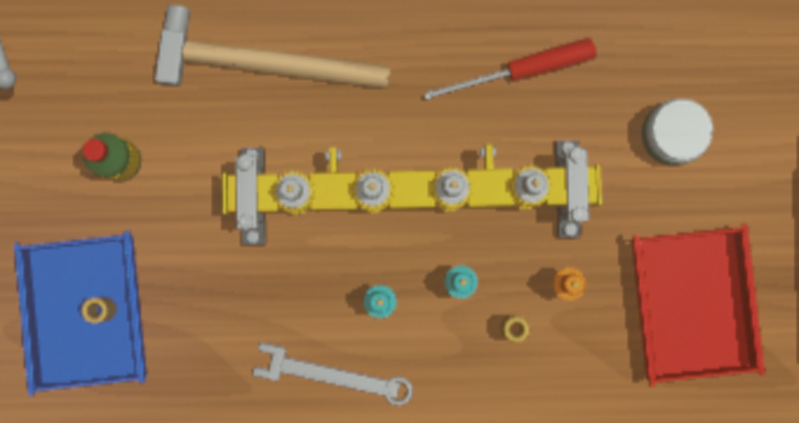

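View pics/sc0c.png

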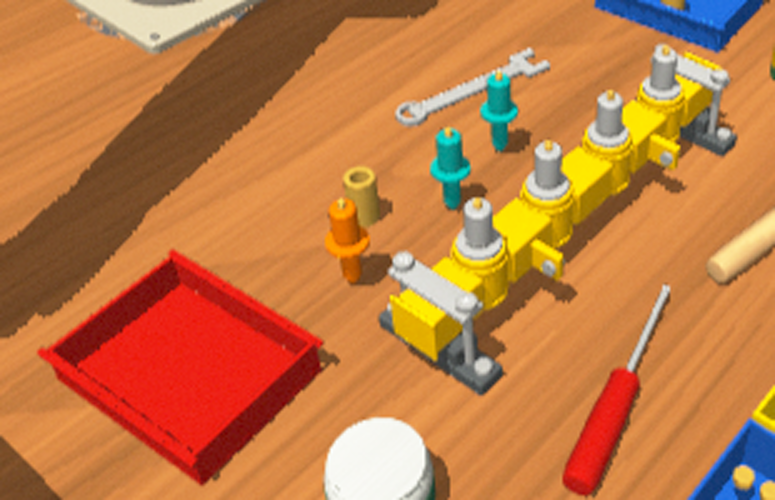

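```bash
python3 - <<'E'
from h import *
T=np.load("top0.npz");S=np.load("scene0.npz")
tp=[(532,183),(452,185),(372,187),(290,188)]
sp=[(477,207),(547,150),(609,100),(664,54)]
A=[]
for a,b in zip(tp,sp):
    a=np.array(a)/2.35+[150,110]; b=np.array(b)/2.5+[90,140]
    P1=T["K"]@np.c_[T["R"],T["t"]];P2=S["K"]@np.c_[S["R"],S["t"]]
    X=cv2.triangulatePoints(P1,P2,a,b); X=(X[:3]/X[3]).ravel()
    z1=atz(a,.121,T["K"],T["R"],T["t"]);z2=atz(b,.121,S["K"],S["R"],S["t"]); print(X.round(4),z1.round(4),z2.round(4)); A.append(z1)
A=np.array(A); print(np.linalg.norm(np.diff(A,axis=0),axis=1)); d=A[3]-A[0]; print("yaw dir",np.degrees(np.arctan2(d[1],d[0])))
for c in [(634,238),(746,228),(762,374),(652,384)]:
    a=np.array(c)/2.35+[150,110]; print("tray",atz(a,.035,T["K"],T["R"],T["t"]).round(4))
for n,c,z in [("orange",(570,284),.07),("bush",(516,328),.05),("turq",(461,282),.07),("turq2",(380,301),.07),("nut",(572,150),.084),("nut",(580,210),.084)]:
    a=np.array(c)/2.35+[150,110]; print(n,atz(a,z,T["K"],T["R"],T["t"]).round(4))
s=arm.state(); q=s["tcp_rot"]
from scipy.spatial.transform import Rotation as Ro
print(Ro.from_quat([q[1],q[2],q[3],q[0]]).as_matrix().round(3))
E
```

```text
[ 0.6103 -0.142   0.1153] [ 0.6101 -0.1411  0.121 ] [ 0.614  -0.1467  0.121 ]
[ 0.6096 -0.0583  0.1159] [ 0.6092 -0.0581  0.121 ] [ 0.6133 -0.0629  0.121 ]
[0.609  0.0252 0.1163] [0.6082 0.0248 0.121 ] [0.6131 0.0208 0.121 ]
[0.6088 0.11   0.1179] [0.6084 0.1096 0.121 ] [0.6114 0.1066 0.121 ]
[0.08305878 0.08290701 0.08480663]
yaw dir 90.40595540671653
tray [ 0.5535 -0.2636  0.035 ]
tray [ 0.5628 -0.3884  0.035 ]
tray [ 0.4016 -0.4014  0.035 ]
tray [ 0.3925 -0.2795  0.035 ]
orange [ 0.5042 -0.1861  0.07  ]
bush [ 0.457  -0.1292  0.05  ]
turq [ 0.5081 -0.0689  0.07  ]
turq2 [0.489  0.0184 0.07  ]
nut [ 0.6475 -0.1893  0.084 ]
nut [ 0.5831 -0.1964  0.084 ]
[[-0.001  0.892  0.453]
 [ 0.002  0.453 -0.892]
 [-1.     0.    -0.002]]
```

The wanted pins are the four grey ones, at top-view pixels (376,188), (342,189), (308,190) and (273,190). The look-alikes are orange at (393,231) and turquoise at (346,230) and (312,238). The red tray is at about (447,240). The crop shows the grey pins in the yellow beam, so I'm choosing those.

First I turn the jaws along world x.

carry_out:
  rows: [0, 0, 0, -7.9, 0.0854, 0, 0, 0, -7.9, 0.0854, 0, 0, 0, -7.9, 0.0854, 0, 0, 0, -7.9, 0.0854, 0, 0, 0, -7.9, 0.0854, 0, 0, 0, -7.9, 0.0854, 0, 0, 0, -7.9, 0.0854, 0, 0, 0, -7.9, 0.0854]

```text
t: 0.95
tool_pos: [0.2817, -0.554, 0.2261]
tcp_rot: [0.706, -0.013, 0.708, 0.02]
contact_force: [-0.4, 0.4, -0.1]
gripper_width: 0.0853
```

```bash
cat >> h.py <<'E'
from scipy.spatial.transform import Rotation as Ro
def st(tgt=None):
    s=arm.state(); q=s["tcp_rot"]; M=Ro.from_quat([q[1],q[2],q[3],q[0]]).as_matrix()
    print("t",round(s["t"],2),"tcp",s["tool_pos"].round(4),"F",s["contact_force"].round(1),"M",s["ft_torque"].round(2),"w",round(s["gripper_width"],4),"yawz",np.degrees(np.arctan2(M[1,2],M[0,2])).round(2),"j",s["joint_positions"].round(2))
    if tgt is not None: print("tool shift",(M.T@(np.array(tgt)-s["tool_pos"])).round(4))
    return s
E
python3 -c "
from h import *
st([.61,-.10,.23])"
```

```text
t 0.95 tcp [ 0.2817 -0.554   0.2261] F [-0.4  0.4 -0.1] M [ 0.03 -0.05  0.05] w 0.0853 yawz 2.67 j [-1.2   0.28 -0.03  1.27 -0.    0.32]
tool shift [-0.0008  0.4382  0.3491]
```

carry_out:
  rows: [0, 0.04, 0.03, 2.0, 0.0854, 0, 0.04, 0.03, 0, 0.0854, 0, 0.04, 0.03, 0, 0.0854, 0, 0.04, 0.03, 0, 0.0854, 0, 0.04, 0.03, 0, 0.0854, 0, 0.04, 0.03, 0, 0.0854, 0, 0.04, 0.03, 0, 0.0854, 0, 0.04, 0.03, 0, 0.0854, 0, 0.04, 0.03, 0, 0.0854, 0, 0.04, 0.03, 0, 0.0854]

```text
t: 1.95
tool_pos: [0.5744, -0.1514, 0.2247]
tcp_rot: [0.705, 0.003, 0.709, 0.003]
contact_force: [0.4, -0.6, -0.3]
gripper_width: 0.0853
```

```bash
python3 -c "
from h import *
st([.61,-.10,.20])"
```

```text
t 1.95 tcp [ 0.5744 -0.1514  0.2247] F [ 0.4 -0.6 -0.3] M [-0.02 -0.06  0.05] w 0.0853 yawz 0.05 j [-0.37  0.23 -0.1   1.25  0.01  1.2 ]
tool shift [0.025  0.0511 0.0358]
```

carry_out:
  rows: [0, -0.0, 0.02, 0, 0.028, 0, 0, 0.015, 0, 0.028, 0, 0, 0, 0, 0.028]

```text
t: 2.25
tool_pos: [0.613, -0.1435, 0.2232]
tcp_rot: [0.705, -0.0, 0.709, 0.008]
contact_force: [-0.1, 1.0, -0.2]
gripper_width: 0.0438
```

```bash
python3 - <<'E'
from h import *
st([.61,-.10,.20])
im,K,R,t=grab("wrist"); cv2.imwrite("pics/w1.png",im); np.savez("w1.npz",K=K,R=R,t=t); print(-R.T@t,R[2])
for y in(-.143,-.058,.027,.112): print(proj([.609,y,.121],K,R,t))
E
```

```text
t 2.25 tcp [ 0.613  -0.1435  0.2232] F [-0.1  1.  -0.2] M [-0.04  0.01 -0.06] w 0.0438 yawz 0.65 j [-0.34  0.29 -0.02  1.27  0.01  1.22]
tool shift [ 0.0237  0.0433 -0.0024]
[ 0.61170766 -0.06291763  0.36658183] [-0.00230853 -0.31368342 -0.94952482]
[314.43434426 199.09693957]
[315.34398408  98.94573251]
[316.49026186 -27.2592801 ]
[ 317.97932458 -191.20486216]
```

View pics/w1.png

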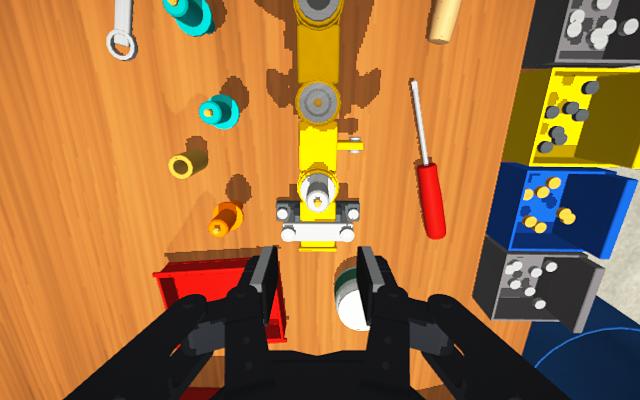

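```bash
python3 - <<'E'
from h import *
im=cv2.imread("pics/w1.png"); c=im[60:260,240:400]; cv2.imwrite("pics/w1c.png",cv2.resize(c,None,fx=3,fy=3,interpolation=cv2.INTER_CUBIC))
E
```

```text
(no output)
```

View pics/w1c.png

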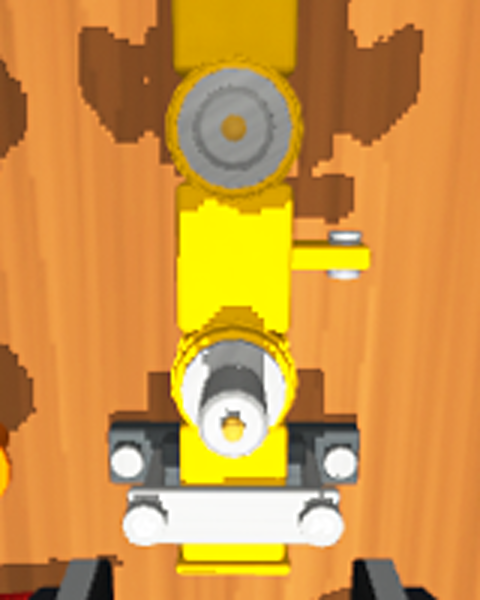

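```bash
python3 - <<'E'
from h import *
W=np.load("w1.npz")
for p in [(317.3,201.7),(318,102.3)]:
  for z in(.121,): print(atz(p,z,W["K"],W["R"],W["t"]).round(4))
T=np.load("top0.npz")
for c in [(294,191),(373,189),(453,187),(532,185)]:
    print(atz(np.array(c)/2.35+[150,110],.085,T["K"],T["R"],T["t"]).round(4))
E
```

```text
[ 0.6116 -0.1454  0.121 ]
[ 0.6112 -0.0605  0.121 ]
[0.6075 0.1083 0.085 ]
[0.6085 0.0242 0.085 ]
[ 0.6095 -0.0611  0.085 ]
[ 0.6105 -0.1455  0.085 ]
```

carry_out:
  rows: [0.03, -0.002, -0.002, 0, 0.036, 0.03, 0, 0, 0, 0.036, 0.02, 0, 0, 0, 0.036, 0, 0, 0, 0, 0.036]

```text
t: 2.7
tool_pos: [0.6062, -0.1465, 0.1417]
tcp_rot: [0.704, 0.001, 0.71, 0.007]
contact_force: [-1.1, -0.1, 0.1]
gripper_width: 0.0362
```

```bash
python3 -c "
from h import *
st([.6115,-.1455,.091])"
```

```text
t 2.7 tcp [ 0.6062 -0.1465  0.1417] F [-1.1 -0.1  0.1] M [ 0.04  0.   -0.03] w 0.0362 yawz 0.46 j [-0.34  0.34 -0.14  1.11  0.01  1.22]
tool shift [0.0506 0.0004 0.0057]
```

carry_out:
  rows: [0.003, 0, 0.006, 0, 0.036, 0, 0, 0.001, 0, 0.036]

```text
t: 2.9
tool_pos: [0.6124, -0.1473, 0.1395]
tcp_rot: [0.704, 0.002, 0.71, 0.006]
contact_force: [0.1, -0.8, -0.6]
gripper_width: 0.0359
```

```bash
python3 - <<'E'
from h import *
st([.6115,-.1455,.091])
im,K,R,t=grab("wrist"); cv2.imwrite("pics/w2.png",im[140:340,200:440].repeat(3,0).repeat(3,1)); print(proj([.6115,-.1455,.121],K,R,t))
E
```

```text
t 2.9 tcp [ 0.6124 -0.1473  0.1395] F [ 0.1 -0.8 -0.6] M [ 0.    0.02 -0.04] w 0.0359 yawz 0.36 j [-0.34  0.35 -0.12  1.11  0.01  1.22]
tool shift [ 0.0485  0.0013 -0.0005]
[317.6733449  238.94188641]
```

View pics/w2.png

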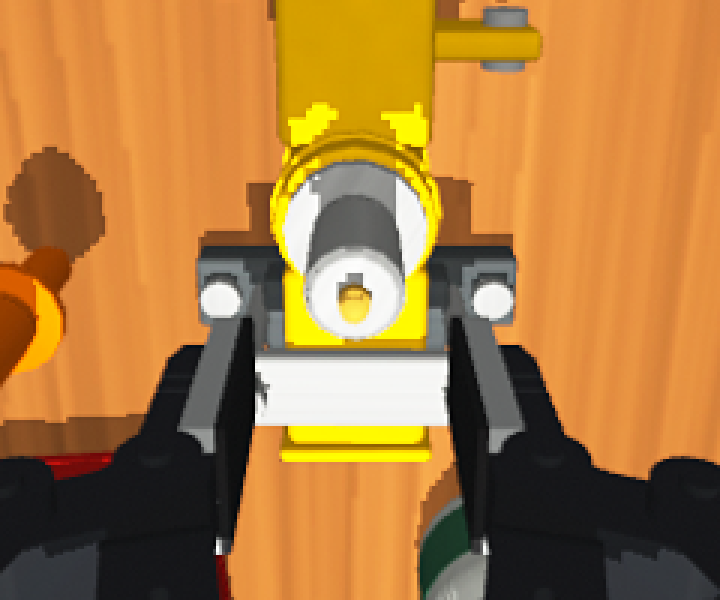

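carry_out:
  rows: [0.015, 0.0015, 0, 0, 0.036, 0.01, 0, 0, 0, 0.036, 0, 0, 0, 0, 0.036]

```text
t: 3.25
tool_pos: [0.6148, -0.1465, 0.1162]
tcp_rot: [0.706, 0.001, 0.708, 0.005]
contact_force: [-0.7, 0.3, -0.3]
gripper_width: 0.036
```

carry_out:
  rows: [0.01, 0.001, -0.004, 0, 0.036, 0.01, 0, 0, 0, 0.036, 0.005, 0, 0, 0, 0.03, 0, 0, 0, 0, 0.03]

```text
t: 3.65
tool_pos: [0.6097, -0.1448, 0.0884]
tcp_rot: [0.706, 0.001, 0.709, 0.005]
contact_force: [0.6, 0.6, -0.1]
gripper_width: 0.0302
```

```bash
python3 - <<'E'
from h import *
st([.6115,-.1455,.091])
im,K,R,t=grab("wrist"); cv2.imwrite("pics/w3.png",im[140:340,200:440].repeat(3,0).repeat(3,1))
E
```

```text
t 3.65 tcp [ 0.6097 -0.1448  0.0884] F [ 0.6  0.6 -0.1] M [-0.05  0.05 -0.05] w 0.0302 yawz 0.37 j [-0.34  0.39 -0.19  1.    0.01  1.22]
tool shift [-0.0027 -0.0007  0.0018]
```

View pics/w3.png

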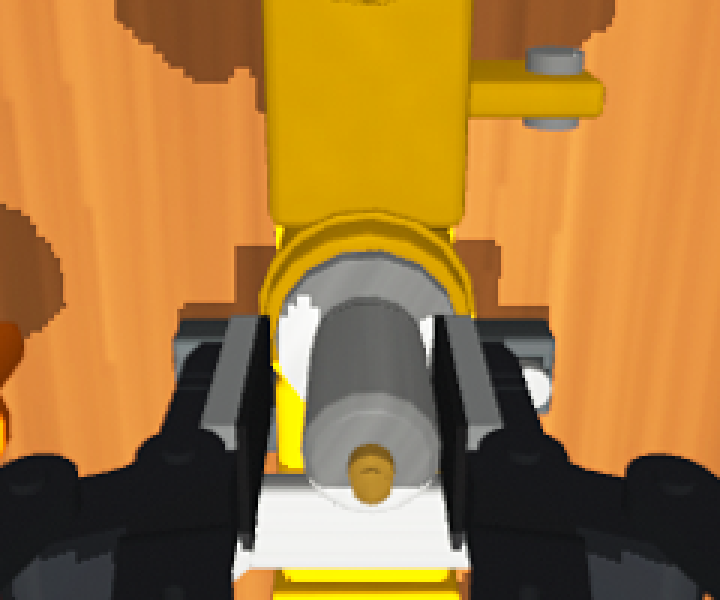

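carry_out:
  rows: [-0.001, 0, -0.001, 0, 0.03, 0, 0, -0.001, 0, 0.03]

```text
t: 3.9
tool_pos: [0.6086, -0.145, 0.0902]
tcp_rot: [0.706, 0.001, 0.708, 0.005]
contact_force: [0.3, -0.8, -0.9]
gripper_width: 0.03
```

carry_out:
  rows: [0, 0, -0.001, 0, 0.03]

```text
t: 4.0
tool_pos: [0.6081, -0.1452, 0.0906]
tcp_rot: [0.707, 0.0, 0.708, 0.005]
contact_force: [0.3, 0.4, 0.0]
gripper_width: 0.0301
```

carry_out:
  rows: [0, 0, -0.001, 0, 0.03]

```text
t: 4.1
tool_pos: [0.6075, -0.1453, 0.0911]
tcp_rot: [0.707, 0.0, 0.707, 0.005]
contact_force: [1.4, -1.1, -1.2]
gripper_width: 0.03
```

carry_out:
  rows: [0, 0, -0.001, 0, 0.03]

```text
t: 4.2
tool_pos: [0.6067, -0.1454, 0.0914]
tcp_rot: [0.707, 0.0, 0.707, 0.005]
contact_force: [0.9, 0.9, -0.8]
gripper_width: 0.0297
```

carry_out:
  rows: [0, 0, -0.001, 0, 0.03]

```text
t: 4.3
tool_pos: [0.6063, -0.1455, 0.0918]
tcp_rot: [0.708, 0.0, 0.706, 0.005]
contact_force: [2.6, 0.4, -1.0]
gripper_width: 0.0303
```

carry_out:
  rows: [0, 0, -0.001, 0, 0.03]

```text
t: 4.4
tool_pos: [0.606, -0.1456, 0.0922]
tcp_rot: [0.708, 0.0, 0.706, 0.005]
contact_force: [2.5, 0.1, 0.6]
gripper_width: 0.0302
```

carry_out:
  rows: [0, 0, -0.001, 0, 0.03]

```text
t: 4.5
tool_pos: [0.6057, -0.1457, 0.0927]
tcp_rot: [0.709, 0.0, 0.705, 0.005]
contact_force: [2.6, -0.2, 0.5]
gripper_width: 0.0299
```

```bash
python3 - <<'E'
from h import *
st()
im,K,R,t=grab("wrist"); cv2.imwrite("pics/w4.png",im[140:340,200:440].repeat(3,0).repeat(3,1))
E
```

```text
t 4.5 tcp [ 0.6057 -0.1457  0.0927] F [ 2.6 -0.2  0.5] M [ 0.05 -0.44  0.06] w 0.0299 yawz 0.39 j [-0.34  0.37 -0.2   0.99  0.01  1.22]
```

View pics/w4.png

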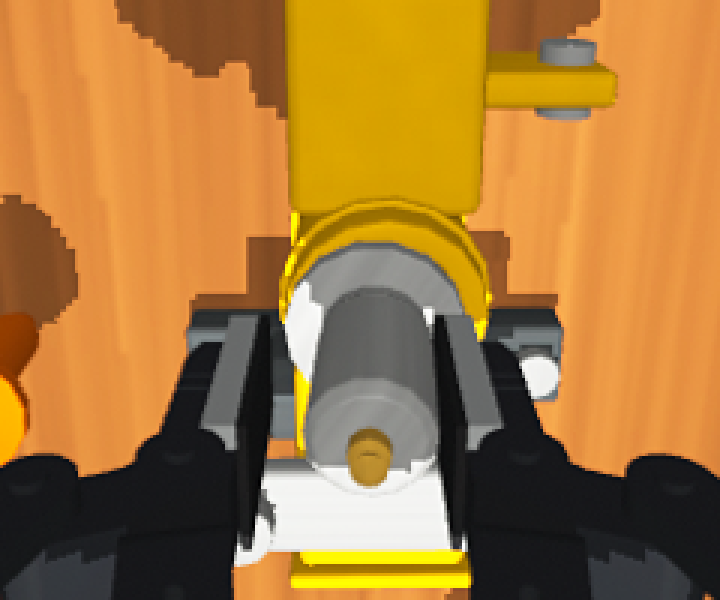

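Pin 1 yielded: its collar moved about 2 to 2.5 mm in the boss against roughly 2.5 N. I slide the open jaws along the row to pin 2.

carry_out:
  rows: [0.001, 0, 0.005, 0, 0.042, 0, 0, 0, 0, 0.042, 0, 0.01, 0, 0, 0.042, 0, 0.02, 0, 0, 0.042, 0, 0.02, 0, 0, 0.042, 0, 0.02, 0, 0, 0.042, 0, 0.01, 0, 0, 0.042, 0, 0, 0, 0, 0.042]

```text
t: 5.35
tool_pos: [0.6059, -0.0605, 0.0901]
tcp_rot: [0.706, 0.001, 0.709, 0.005]
contact_force: [-0.0, -1.0, -0.5]
gripper_width: 0.0421
```

```bash
python3 - <<'E'
from h import *
st([.611,-.0605,.091])
im,K,R,t=grab("wrist"); cv2.imwrite("pics/w5.png",im[140:340,200:440].repeat(3,0).repeat(3,1))
E
```

```text
t 5.35 tcp [ 0.6059 -0.0605  0.0901] F [-0.  -1.  -0.5] M [-0.04  0.03  0.  ] w 0.0421 yawz 0.33 j [-0.21  0.36 -0.23  0.99  0.01  1.36]
tool shift [-0.001   0.      0.0051]
```

View pics/w5.png

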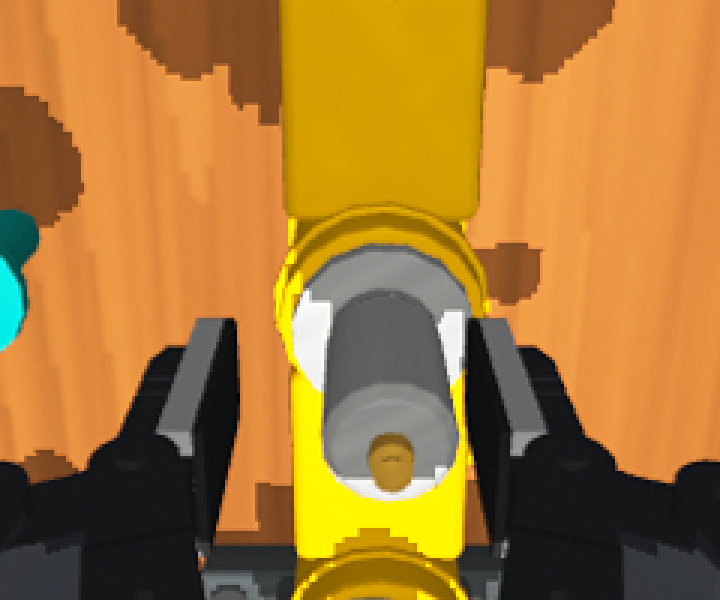

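carry_out:
  rows: [0, 0, 0.004, 0, 0.03, 0, 0, 0, 0, 0.03, 0, 0, -0.001, 0, 0.03, 0, 0, -0.001, 0, 0.03]

```text
t: 5.8
tool_pos: [0.6087, -0.0635, 0.09]
tcp_rot: [0.706, 0.001, 0.708, 0.003]
contact_force: [1.3, -0.2, 0.2]
gripper_width: 0.0302
```

carry_out:
  rows: [0, 0, -0.001, 0, 0.03, 0, 0, -0.001, 0, 0.03]

```text
t: 6.0
tool_pos: [0.607, -0.0643, 0.0901]
tcp_rot: [0.706, 0.002, 0.708, 0.003]
contact_force: [1.2, -0.2, -1.5]
gripper_width: 0.0301
```

carry_out:
  rows: [0, 0, -0.001, 0, 0.03]

```text
t: 6.1
tool_pos: [0.606, -0.0645, 0.0901]
tcp_rot: [0.706, 0.002, 0.708, 0.003]
contact_force: [0.7, 0.0, -0.9]
gripper_width: 0.0298
```

carry_out:
  rows: [0, 0, -0.001, 0, 0.03]

```text
t: 6.2
tool_pos: [0.6056, -0.0645, 0.0904]
tcp_rot: [0.707, 0.002, 0.708, 0.003]
contact_force: [2.8, 0.0, -0.2]
gripper_width: 0.0301
```

carry_out:
  rows: [0, 0, -0.001, 0, 0.03]

```text
t: 6.3
tool_pos: [0.6054, -0.0646, 0.0907]
tcp_rot: [0.707, 0.002, 0.707, 0.003]
contact_force: [1.3, 0.2, 0.7]
gripper_width: 0.03
```

carry_out:
  rows: [0, 0, -0.001, 0, 0.03]

```text
t: 6.4
tool_pos: [0.6051, -0.0647, 0.0911]
tcp_rot: [0.708, 0.002, 0.706, 0.003]
contact_force: [2.2, 0.1, 0.3]
gripper_width: 0.0302
```

```bash
python3 - <<'E'
from h import *
st()
im,K,R,t=grab("wrist"); cv2.imwrite("pics/w6.png",im[140:340,200:440].repeat(3,0).repeat(3,1))
E
```

```text
t 6.4 tcp [ 0.6051 -0.0647  0.0911] F [2.2 0.1 0.3] M [-0.01 -0.54 -0.01] w 0.0302 yawz 0.07 j [-0.22  0.35 -0.24  0.98  0.01  1.35]
```

View pics/w6.png

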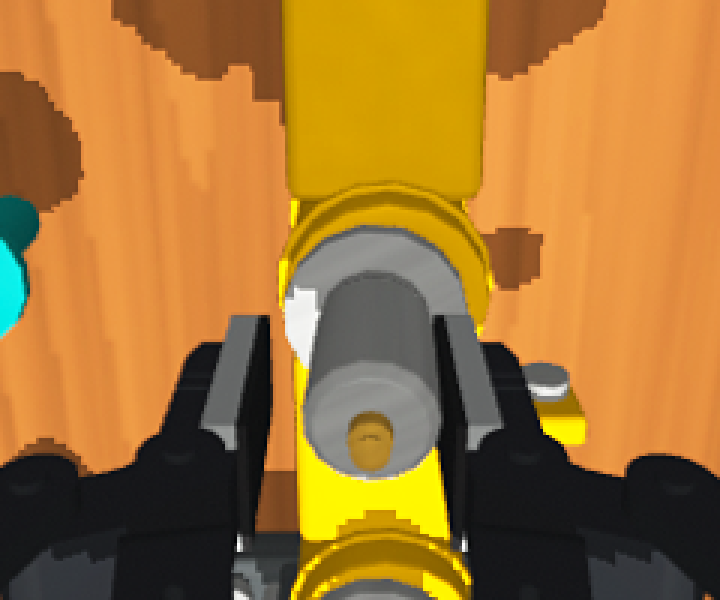

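Pin 2 also seems to yield, by about 2 mm. I check pins 3 and 4 for contrast.

carry_out:
  rows: [0.001, 0, 0.005, 0, 0.042, 0, 0, 0, 0, 0.042, 0, 0.01, 0, 0, 0.042, 0, 0.02, 0, 0, 0.042, 0, 0.02, 0, 0, 0.042, 0, 0.02, 0, 0, 0.042, 0, 0.014, 0, 0, 0.042, 0, 0, 0, 0, 0.042]

```text
t: 7.25
tool_pos: [0.6054, 0.0247, 0.0885]
tcp_rot: [0.704, 0.003, 0.71, 0.003]
contact_force: [-0.7, 0.5, 0.1]
gripper_width: 0.0423
```

```bash
python3 - <<'E'
from h import *
st([.6105,.0245,.091])
im,K,R,t=grab("wrist"); cv2.imwrite("pics/w7.png",im[140:340,200:440].repeat(3,0).repeat(3,1))
E
```

```text
t 7.25 tcp [0.6054 0.0247 0.0885] F [-0.7  0.5  0.1] M [0.   0.   0.02] w 0.0423 yawz 0.02 j [-0.07  0.36 -0.24  0.99  0.01  1.5 ]
tool shift [-0.0025 -0.0002  0.0051]
```

View pics/w7.png

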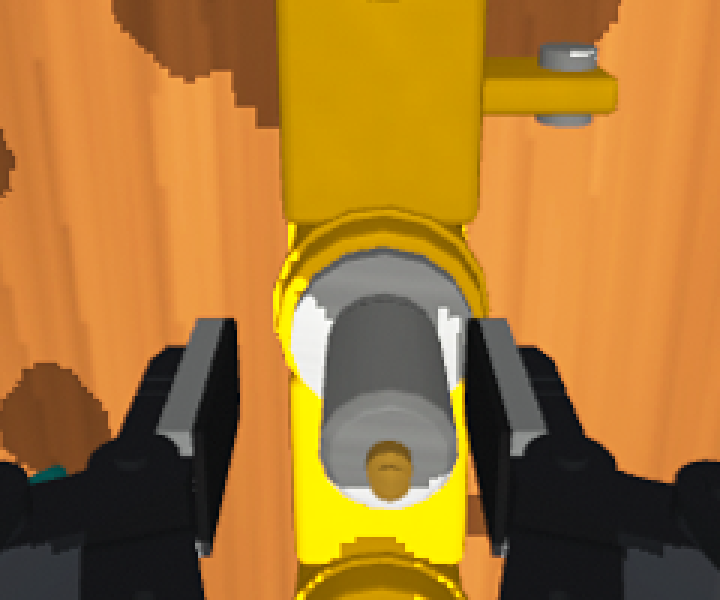

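carry_out:
  rows: [-0.002, 0, 0.004, 0, 0.03, 0, 0, 0, 0, 0.03, 0, 0, -0.001, 0, 0.03, 0, 0, -0.001, 0, 0.03]

```text
t: 7.7
tool_pos: [0.6081, 0.0218, 0.0907]
tcp_rot: [0.704, 0.003, 0.71, 0.001]
contact_force: [-0.7, -0.5, -0.1]
gripper_width: 0.0297
```

carry_out:
  rows: [0, 0, -0.001, 0, 0.03, 0, 0, -0.001, 0, 0.03]

```text
t: 7.9
tool_pos: [0.6067, 0.0211, 0.0909]
tcp_rot: [0.705, 0.004, 0.709, 0.001]
contact_force: [1.3, -0.7, -0.0]
gripper_width: 0.0303
```

carry_out:
  rows: [0, 0, -0.001, 0, 0.03]

```text
t: 8.0
tool_pos: [0.6065, 0.021, 0.0911]
tcp_rot: [0.706, 0.004, 0.709, 0.001]
contact_force: [2.9, 0.8, -2.2]
gripper_width: 0.0301
```

carry_out:
  rows: [0, 0, -0.001, 0, 0.03]

```text
t: 8.1
tool_pos: [0.6064, 0.0211, 0.0912]
tcp_rot: [0.706, 0.004, 0.708, 0.001]
contact_force: [3.9, 0.6, -2.3]
gripper_width: 0.0302
```

carry_out:
  rows: [0, 0, -0.001, 0, 0.03]

```text
t: 8.2
tool_pos: [0.6063, 0.0211, 0.0913]
tcp_rot: [0.707, 0.004, 0.707, 0.001]
contact_force: [5.3, 0.7, -2.9]
gripper_width: 0.0303
```

```bash
python3 - <<'E'
from h import *
st()
im,K,R,t=grab("wrist"); cv2.imwrite("pics/w8.png",im[140:340,200:440].repeat(3,0).repeat(3,1))
E
```

```text
t 8.2 tcp [0.6063 0.0211 0.0913] F [ 5.3  0.7 -2.9] M [ 0.11 -0.88  0.05] w 0.0303 yawz -0.23 j [-0.08  0.35 -0.24  0.98  0.01  1.5 ]
```

View pics/w8.png

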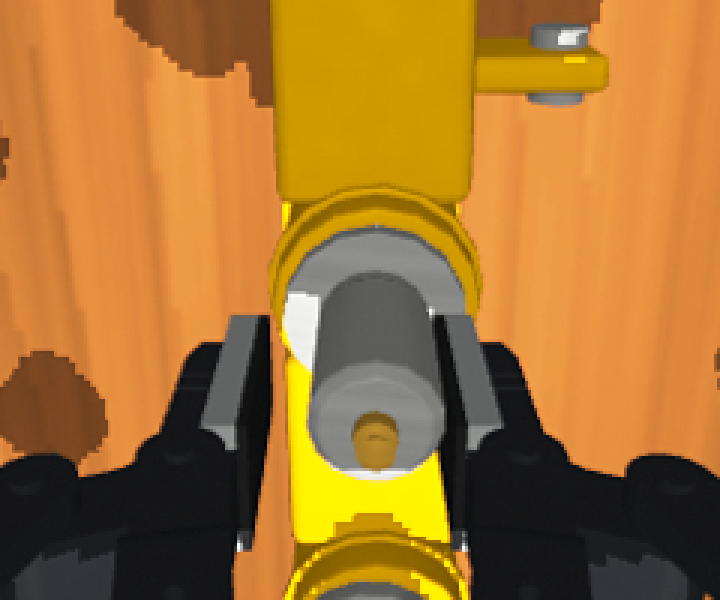

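Pin 3 is tight: the force climbs and the collar stays centred in the boss. Next is pin 4.

carry_out:
  rows: [0, 0, 0.005, 0, 0.042, 0, 0, 0, 0, 0.042, 0, 0.01, 0, 0, 0.042, 0, 0.02, 0, 0, 0.042, 0, 0.02, 0, 0, 0.042, 0, 0.02, 0, 0, 0.042, 0, 0.014, 0, 0, 0.042, 0, 0, 0, 0, 0.042]

```text
t: 9.05
tool_pos: [0.6061, 0.1096, 0.0908]
tcp_rot: [0.703, 0.004, 0.711, 0.0]
contact_force: [-0.3, -0.1, 0.3]
gripper_width: 0.0418
```

```bash
python3 - <<'E'
from h import *
st([.610,.1095,.091])
E
```

```text
t 9.05 tcp [0.6061 0.1096 0.0908] F [-0.3 -0.1  0.3] M [ 0.   -0.04  0.02] w 0.0418 yawz -0.29 j [ 0.07  0.37 -0.21  1.    0.01  1.65]
tool shift [-0.0003 -0.0001  0.0039]
```

carry_out:
  rows: [0, 0, 0.003, 0, 0.03, 0, 0, 0, 0, 0.03, 0, 0, -0.001, 0, 0.03, 0, 0, -0.001, 0, 0.03]

```text
t: 9.45
tool_pos: [0.607, 0.1081, 0.0906]
tcp_rot: [0.702, 0.004, 0.712, -0.001]
contact_force: [0.0, -1.0, 0.5]
gripper_width: 0.03
```

carry_out:
  rows: [0, 0, -0.001, 0, 0.03, 0, 0, -0.001, 0, 0.03]

```text
t: 9.65
tool_pos: [0.6059, 0.1074, 0.0909]
tcp_rot: [0.703, 0.004, 0.711, -0.001]
contact_force: [2.3, 1.1, -0.2]
gripper_width: 0.0302
```

carry_out:
  rows: [0, 0, -0.001, 0, 0.03]

```text
t: 9.75
tool_pos: [0.6057, 0.1074, 0.0912]
tcp_rot: [0.704, 0.005, 0.71, -0.001]
contact_force: [3.2, 0.9, -1.6]
gripper_width: 0.0303
```

carry_out:
  rows: [0, 0, -0.001, 0, 0.03]

```text
t: 9.85
tool_pos: [0.6056, 0.1074, 0.0913]
tcp_rot: [0.705, 0.005, 0.71, -0.001]
contact_force: [3.9, 1.0, -3.0]
gripper_width: 0.0302
```

```bash
python3 - <<'E'
from h import *
st()
im,K,R,t=grab("wrist"); cv2.imwrite("pics/w9.png",im[140:340,200:440].repeat(3,0).repeat(3,1))
E
```

```text
t 9.85 tcp [0.6056 0.1074 0.0913] F [ 3.9  1.  -3. ] M [ 0.13 -0.77 -0.04] w 0.0302 yawz -0.46 j [ 0.07  0.37 -0.21  1.    0.01  1.65]
```

View pics/w9.png

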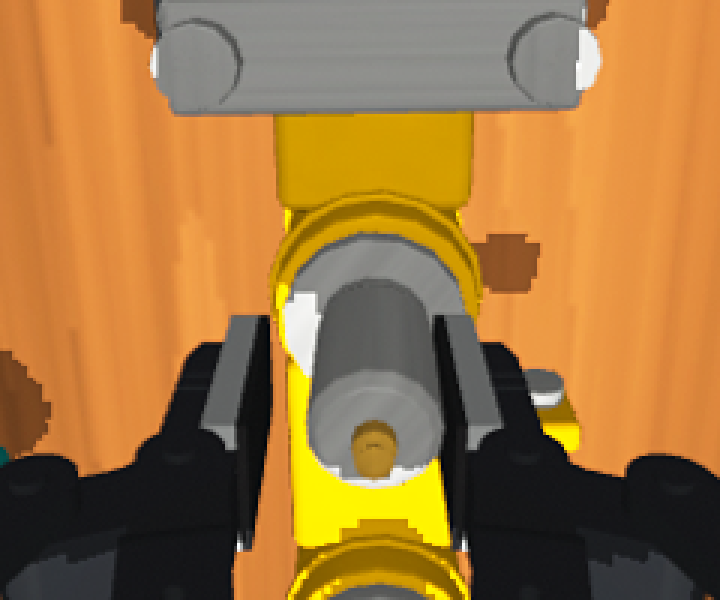

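Pin 4 is tight as well, so pins 1 and 2 are the loose ones. I back off and slide to pin 2.

carry_out:
  rows: [0, 0, 0.004, 0, 0.042, 0, 0, 0, 0, 0.042, 0, -0.01, 0, 0, 0.042, 0, -0.02, 0, 0, 0.042, 0, -0.02, 0, 0, 0.042, 0, -0.02, 0, 0, 0.042, 0, -0.02, 0, 0, 0.042, 0, -0.02, 0, 0, 0.042, 0, -0.02, 0, 0, 0.042, 0, -0.02, 0, 0, 0.042, 0, -0.01, 0, 0, 0.042, 0, 0, 0, 0, 0.042]

```text
t: 11.1
tool_pos: [0.6008, -0.0638, 0.0892]
tcp_rot: [0.699, 0.004, 0.715, -0.002]
contact_force: [0.6, 0.2, 0.0]
gripper_width: 0.042
```

```bash
python3 - <<'E'
from h import *
st([.609,-.0605,.091])
E
```

```text
t 11.1 tcp [ 0.6008 -0.0638  0.0892] F [0.6 0.2 0. ] M [ 0.02 -0.02  0.02] w 0.042 yawz -0.47 j [-0.21  0.36 -0.23  1.   -0.    1.37]
tool shift [-0.002   0.0034  0.0081]
```

carry_out:
  rows: [-0.001, 0.003, 0.006, 0, 0.036, 0, 0, 0.002, 0, 0.03, 0, 0, 0, 0, 0.03]

```text
t: 11.4
tool_pos: [0.6093, -0.0593, 0.0901]
tcp_rot: [0.699, 0.004, 0.715, -0.002]
contact_force: [-0.0, -0.0, 0.9]
gripper_width: 0.0299
```

```bash
python3 - <<'E'
from h import *
st([.609,-.0605,.091])
im,K,R,t=grab("wrist"); cv2.imwrite("pics/w10.png",im[140:340,200:440].repeat(3,0).repeat(3,1))
E
```

```text
t 11.4 tcp [ 0.6093 -0.0593  0.0901] F [-0.  -0.   0.9] M [0.06 0.03 0.02] w 0.0299 yawz -0.41 j [-0.2   0.37 -0.21  1.01 -0.    1.38]
tool shift [-0.0009 -0.0012 -0.0003]
```

View pics/w10.png

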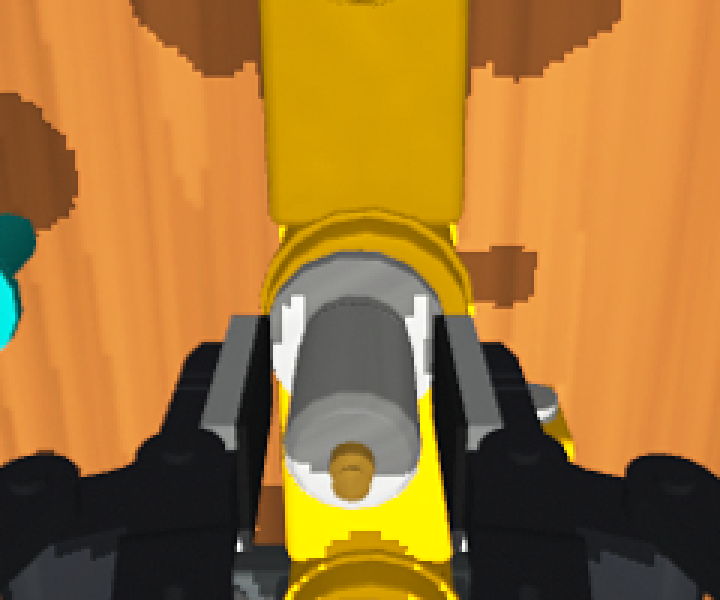

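carry_out:
  rows: [0, -0.001, 0, 0, 0.015, 0, 0, 0, 0, 0.015, 0, 0, 0, 0, 0.015, 0, 0, 0, 0, 0.015]

```text
t: 11.85
tool_pos: [0.6102, -0.0592, 0.0905]
tcp_rot: [0.7, 0.002, 0.714, -0.001]
contact_force: [0.8, -1.6, -0.5]
gripper_width: 0.0204
```

carry_out:
  rows: [-0.003, 0, 0, 0, 0.015, -0.004, 0, 0, 0, 0.015]

```text
t: 12.05
tool_pos: [0.6101, -0.0588, 0.0966]
tcp_rot: [0.7, 0.003, 0.714, -0.001]
contact_force: [1.4, 0.4, -2.7]
gripper_width: 0.0205
```

carry_out:
  rows: [-0.01, 0, 0, 0, 0.015, -0.02, 0, 0, 0, 0.015, -0.02, 0, 0, 0, 0.015, -0.02, 0, 0, 0, 0.015, 0, 0, 0, 0, 0.015]

```text
t: 12.55
tool_pos: [0.6108, -0.0589, 0.1709]
tcp_rot: [0.699, 0.003, 0.715, -0.0]
contact_force: [0.5, -0.5, -0.8]
gripper_width: 0.0203
```

```bash
python3 - <<'E'
from h import *
st()
im,K,R,t=grab("wrist"); cv2.imwrite("pics/w11.png",im)
im,K,R,t=grab("scene"); cv2.imwrite("pics/s11.png",im[60:300,150:450].repeat(2,0).repeat(2,1))
E
```

```text
t 12.55 tcp [ 0.6108 -0.0589  0.1709] F [ 0.5 -0.5 -0.8] M [-0.06 -0.06  0.01] w 0.0203 yawz -0.28 j [-0.2   0.31 -0.11  1.17 -0.    1.37]
```

View pics/s11.png

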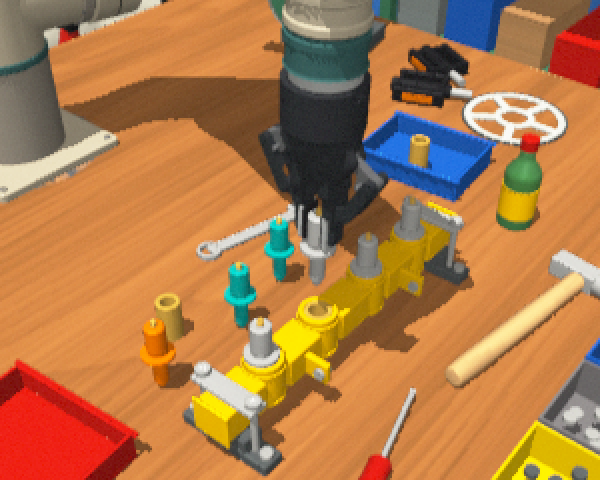

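View pics/w11.png

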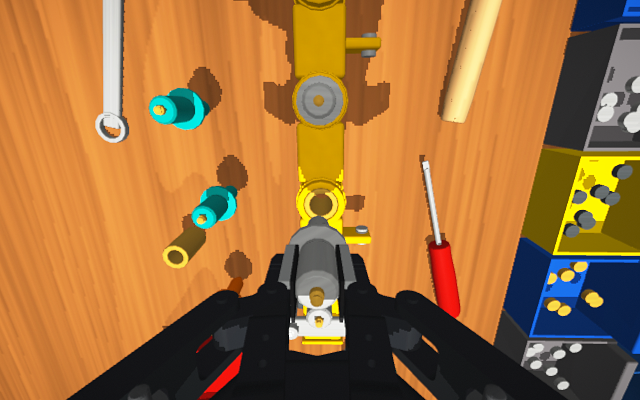

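Pin 2 is out and held upright. Its boss at scene-crop (318,308) shows an empty bore, and the other pins are still home. I raise it and carry it over to the tray.

carry_out:
  rows: [-0.03, 0, 0, 0, 0.015, -0.005, -0.03, -0.01, 0, 0.015, 0, -0.033, -0.014, 0, 0.015, 0, -0.033, -0.014, 0, 0.015, 0, -0.033, -0.014, 0, 0.015, 0, -0.033, -0.014, 0, 0.015, 0, -0.033, -0.014, 0, 0.015, 0, -0.02, -0.01, -3, 0.015, 0, -0.01, 0, -2, 0.015, 0, 0, 0, 0, 0.015]

```text
t: 13.65
tool_pos: [0.5039, -0.2856, 0.1879]
tcp_rot: [0.686, -0.024, 0.726, 0.038]
contact_force: [0.9, -0.3, -1.9]
gripper_width: 0.0206
```

```bash
python3 - <<'E'
from h import *
st([.512,-.290,.10])
im,K,R,t=grab("wrist"); cv2.imwrite("pics/w12.png",im)
im,K,R,t=grab("scene"); cv2.imwrite("pics/s12.png",im[100:400,60:400].repeat(2,0).repeat(2,1))
E
```

```text
t 13.65 tcp [ 0.5039 -0.2856  0.1879] F [ 0.9 -0.3 -1.9] M [-0.04 -0.08  0.04] w 0.0206 yawz 5.08 j [-0.62  0.26 -0.14  1.23 -0.02  0.87]
tool shift [ 0.0872 -0.0071  0.0126]
```

View pics/s12.png

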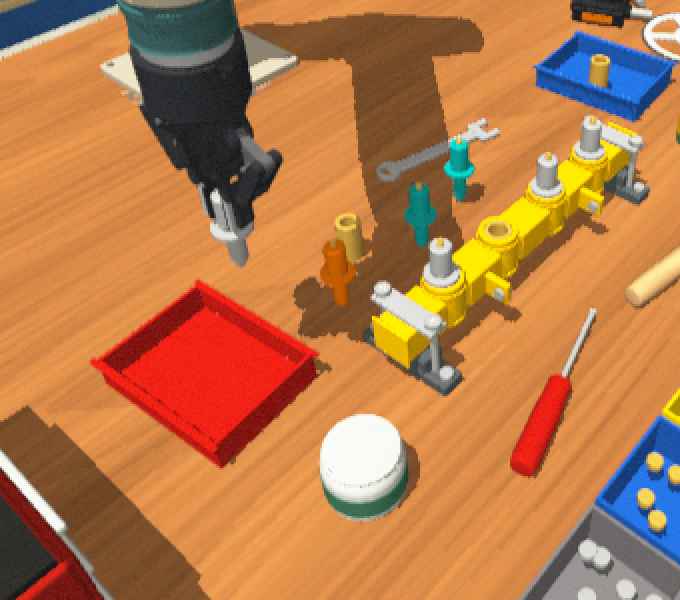

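View pics/w12.png

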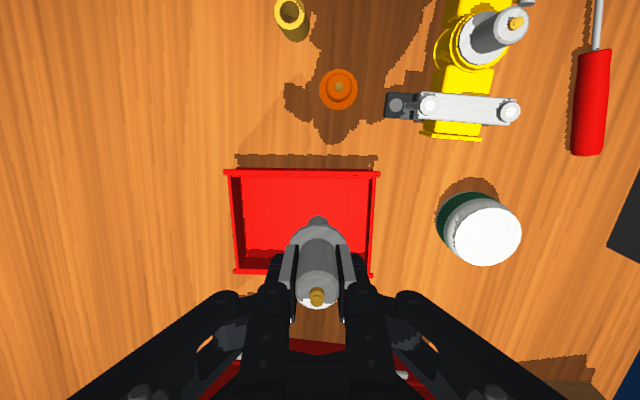

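```bash
python3 - <<'E'
from h import *
im,K,R,t=grab("wrist")
for p in [(226,172),(379,172),(374,276),(235,273)]: print(atz(p,.035,K,R,t).round(4))
s=st(); q=s["tcp_rot"]; M=Ro.from_quat([q[1],q[2],q[3],q[0]]).as_matrix(); print(M.round(3)); print("tip est",s["tool_pos"]+M[:,0]*.056)
c=-R.T@t; print(c, M.T@(c-s["tool_pos"]))
E
```

```text
[ 0.3954 -0.2788  0.035 ]
[ 0.5572 -0.2623  0.035 ]
[ 0.5705 -0.3855  0.035 ]
[ 0.4056 -0.4021  0.035 ]
t 13.8 tcp [ 0.5046 -0.2838  0.1884] F [ 0.2  0.1 -3.1] M [ 0.06  0.01 -0.02] w 0.0202 yawz 5.19 j [-0.61  0.26 -0.14  1.23 -0.02  0.87]
[[-0.058 -0.089  0.994]
 [ 0.019  0.996  0.09 ]
 [-0.998  0.024 -0.056]]
tip est [ 0.50133541 -0.28274192  0.13254836]
[ 0.50369483 -0.2049018   0.33226999] [-0.1420339   0.08205422 -0.0017495 ]
```

carry_out:
  rows: [0.03, -0.003, 0.008, 0, 0.015, 0.03, -0.003, 0.006, 0, 0.015, 0.02, 0, 0, 0, 0.015, 0.01, 0, 0, 0, 0.015, 0, 0, 0, 0, 0.015]

```text
t: 14.3
tool_pos: [0.5166, -0.2821, 0.0958]
tcp_rot: [0.687, -0.026, 0.725, 0.041]
contact_force: [0.4, -0.1, -1.3]
gripper_width: 0.0201
```

```bash
python3 - <<'E'
from h import *
st([.518,-.291,.066])
im,K,R,t=grab("wrist"); cv2.imwrite("pics/w13.png",im)
im,K,R,t=grab("scene"); cv2.imwrite("pics/s13.png",im[200:400,60:320].repeat(3,0).repeat(3,1))
E
```

```text
t 14.3 tcp [ 0.5166 -0.2821  0.0958] F [ 0.4 -0.1 -1.3] M [-0.06 -0.05 -0.01] w 0.0201 yawz 5.47 j [-0.6   0.35 -0.23  1.05 -0.02  0.87]
tool shift [ 0.0295 -0.0097  0.0021]
```

View pics/s13.png

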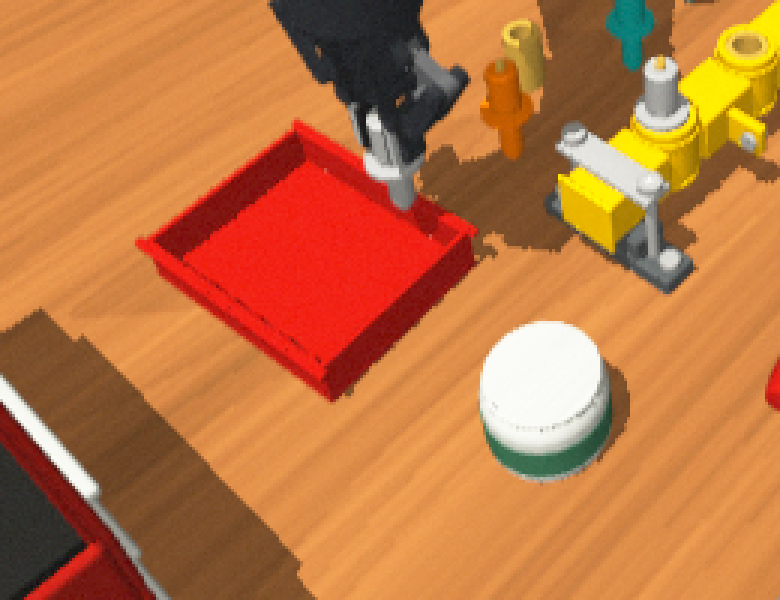

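View pics/w13.png

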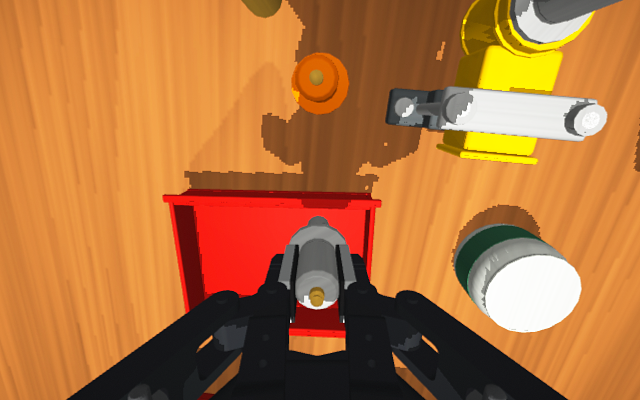

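carry_out:
  rows: [0.01, -0.011, 0, 0, 0.015, 0.01, 0, 0, 0, 0.015, 0.005, 0, 0, 0, 0.015, 0, 0, 0, 0, 0.015]

```text
t: 14.8
tool_pos: [0.5202, -0.2967, 0.0743]
tcp_rot: [0.69, -0.028, 0.722, 0.038]
contact_force: [-0.4, 0.4, -2.3]
gripper_width: 0.0204
```

carry_out:
  rows: [0.003, 0, 0, 0, 0.015, 0.003, 0, 0, 0, 0.015]

```text
t: 15.0
tool_pos: [0.5202, -0.297, 0.0684]
tcp_rot: [0.69, -0.028, 0.722, 0.038]
contact_force: [-0.2, -0.2, -1.7]
gripper_width: 0.0206
```

carry_out:
  rows: [0.003, 0, 0, 0, 0.015]

```text
t: 15.1
tool_pos: [0.5202, -0.2971, 0.0654]
tcp_rot: [0.69, -0.028, 0.722, 0.038]
contact_force: [-0.1, -0.2, -0.7]
gripper_width: 0.0204
```

carry_out:
  rows: [0.002, 0.006, 0, 0, 0.015, 0.002, 0, 0, 0, 0.015]

```text
t: 15.3
tool_pos: [0.5192, -0.2904, 0.061]
tcp_rot: [0.69, -0.028, 0.722, 0.038]
contact_force: [-0.3, 0.4, -1.2]
gripper_width: 0.0202
```

carry_out:
  rows: [0.002, 0, 0, 0, 0.015, 0.002, 0, 0, 0, 0.015]

```text
t: 15.5
tool_pos: [0.5197, -0.291, 0.06]
tcp_rot: [0.69, -0.029, 0.722, 0.037]
contact_force: [-3.6, 1.7, 14.0]
gripper_width: 0.0206
```

carry_out:
  rows: [0.002, 0, 0, 0, 0.015]

```text
t: 15.6
tool_pos: [0.5197, -0.291, 0.0601]
tcp_rot: [0.69, -0.03, 0.722, 0.037]
contact_force: [-2.9, 2.4, 9.7]
gripper_width: 0.0203
```

carry_out:
  rows: [0.002, 0, 0, 0, 0.015]

```text
t: 15.7
tool_pos: [0.5197, -0.291, 0.0601]
tcp_rot: [0.69, -0.03, 0.722, 0.037]
contact_force: [-3.3, 3.1, 9.0]
gripper_width: 0.0202
```

carry_out:
  rows: [0.003, -0.004, 0, 0, 0.015, 0.003, -0.004, 0, 0, 0.015]

```text
t: 15.9
tool_pos: [0.5206, -0.2957, 0.0595]
tcp_rot: [0.691, -0.028, 0.721, 0.04]
contact_force: [-3.7, 6.7, 17.9]
gripper_width: 0.0206
```

carry_out:
  rows: [0.003, -0.004, 0, 0, 0.015, 0.003, -0.004, 0, 0, 0.015]

```text
t: 16.1
tool_pos: [0.5211, -0.2991, 0.059]
tcp_rot: [0.691, -0.026, 0.721, 0.044]
contact_force: [-1.2, 3.5, 11.4]
gripper_width: 0.0205
```

```bash
python3 - <<'E'
from h import *
st()
im,K,R,t=grab("scene"); cv2.imwrite("pics/s14.png",im[200:400,60:320].repeat(3,0).repeat(3,1))
E
```

```text
t 16.1 tcp [ 0.5211 -0.2991  0.059 ] F [-1.2  3.5 11.4] M [ 0.87  0.66 -0.01] w 0.0205 yawz 5.72 j [-0.63  0.4  -0.24  0.98 -0.01  0.85]
```

View pics/s14.png

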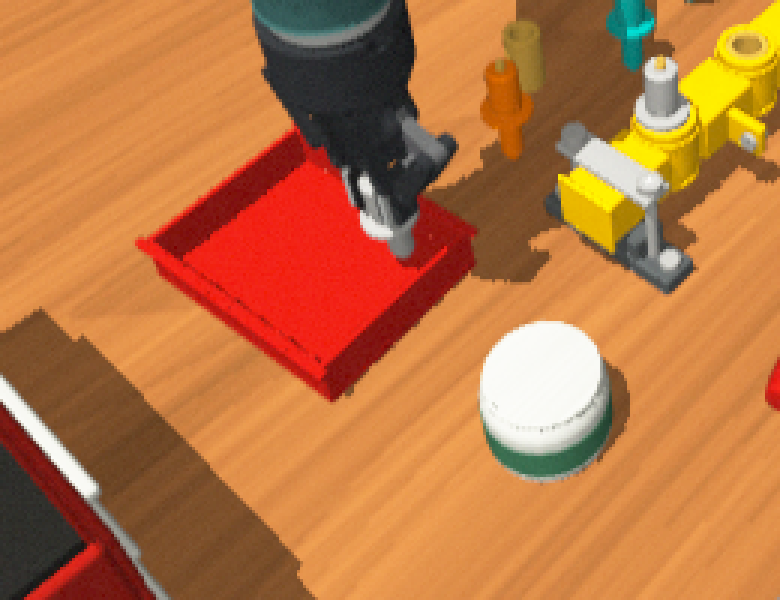

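carry_out:
  rows: [0.003, -0.005, 0, 0, 0.015, 0.003, -0.005, 0, 0, 0.015, 0.003, -0.005, 0, 0, 0.015]

```text
t: 16.45
tool_pos: [0.5221, -0.309, 0.0569]
tcp_rot: [0.692, -0.023, 0.72, 0.049]
contact_force: [-3.0, 3.7, 10.6]
gripper_width: 0.0204
```

carry_out:
  rows: [0.004, -0.005, 0, 0, 0.015, 0.004, -0.005, 0, 0, 0.015, 0.004, -0.005, 0, 0, 0.015]

```text
t: 16.75
tool_pos: [0.5232, -0.3213, 0.0523]
tcp_rot: [0.692, -0.023, 0.72, 0.051]
contact_force: [-3.8, 3.2, 12.1]
gripper_width: 0.0207
```

```bash
python3 - <<'E'
from h import *
st()
im,K,R,t=grab("scene"); cv2.imwrite("pics/s15.png",im[200:400,60:320].repeat(3,0).repeat(3,1))
im,K,R,t=grab("wrist"); cv2.imwrite("pics/w15.png",im)
E
```

```text
t 16.75 tcp [ 0.5232 -0.3213  0.0523] F [-3.8  3.2 12.1] M [ 1.38  1.12 -0.  ] w 0.0207 yawz 6.04 j [-0.66  0.44 -0.21  0.99  0.01  0.81]
```

View pics/s15.png

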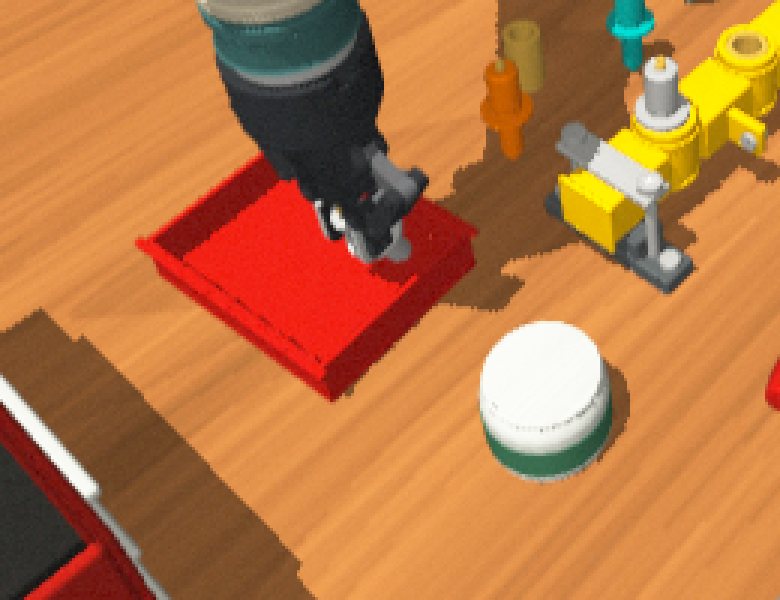

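View pics/w15.png

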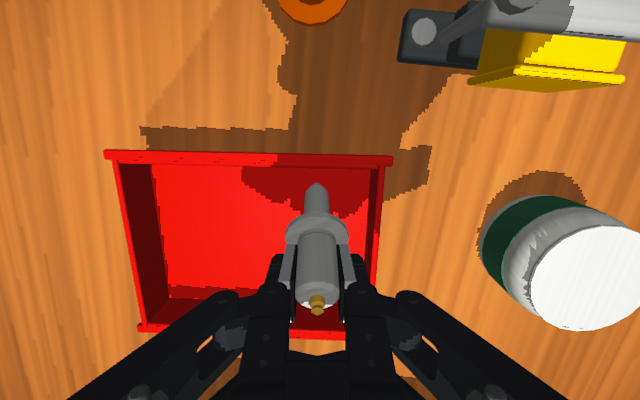

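carry_out:
  rows: [0.005, -0.006, 0, 0, 0.015, 0.005, -0.006, 0, 0, 0.015, 0.006, -0.005, 0, 0, 0.015, 0.006, -0.005, 0, 0, 0.015]

```text
t: 17.25
tool_pos: [0.5259, -0.3419, 0.0387]
tcp_rot: [0.693, -0.023, 0.719, 0.053]
contact_force: [-1.9, 1.8, 7.9]
gripper_width: 0.0202
```

carry_out:
  rows: [0.006, -0.004, 0, 0, 0.015, 0.007, -0.004, 0, 0, 0.015, 0.006, -0.003, 0, 0, 0.015]

```text
t: 17.55
tool_pos: [0.5273, -0.3541, 0.025]
tcp_rot: [0.694, -0.025, 0.718, 0.052]
contact_force: [-3.2, 0.5, 6.9]
gripper_width: 0.0209
```

```bash
python3 - <<'E'
from h import *
st()
im,K,R,t=grab("wrist"); cv2.imwrite("pics/w16.png",im)
E
```

```text
t 17.55 tcp [ 0.5273 -0.3541  0.025 ] F [-3.2  0.5  6.9] M [0.6  0.58 0.04] w 0.0209 yawz 6.26 j [-0.7   0.49 -0.18  0.95  0.    0.77]
```

View pics/w16.png

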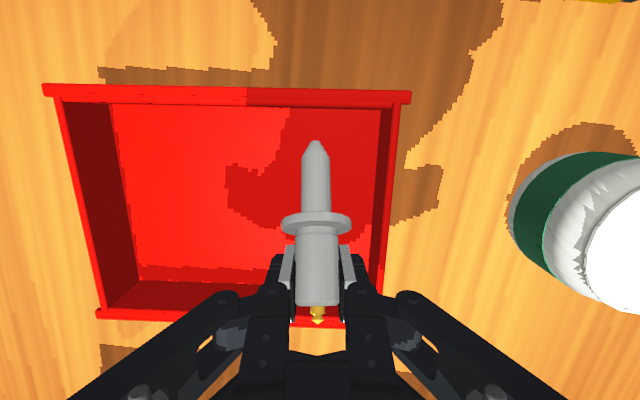

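carry_out:
  rows: [0.005, -0.002, -0.004, 0, 0.015, 0.006, -0.002, -0.004, 0, 0.015, 0.005, -0.001, -0.002, 0, 0.015]

```text
t: 17.9
tool_pos: [0.525, -0.3619, 0.0148]
tcp_rot: [0.7, -0.026, 0.712, 0.051]
contact_force: [-0.3, 0.0, 8.0]
gripper_width: 0.0204
```

```bash
python3 - <<'E'
from h import *
st()
im,K,R,t=grab("wrist"); cv2.imwrite("pics/w17.png",im)
E
```

```text
t 17.9 tcp [ 0.525  -0.3619  0.0148] F [-0.3  0.   8. ] M [ 0.83  0.02 -0.03] w 0.0204 yawz 6.23 j [-0.71  0.5  -0.19  0.91  0.01  0.75]
```

View pics/w17.png

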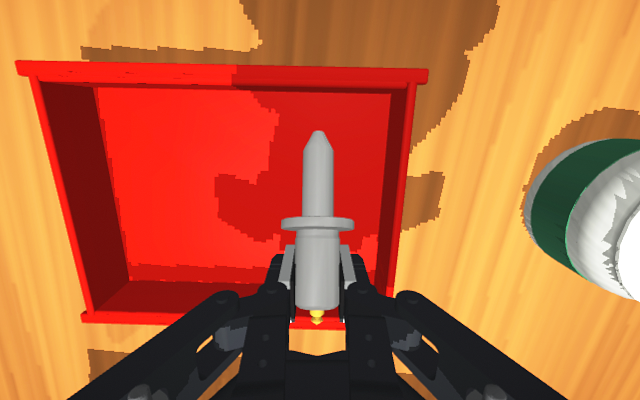

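carry_out:
  rows: [0.004, 0, -0.002, 0, 0.015, 0.004, 0, -0.002, 0, 0.015, 0.003, 0, 0, 0, 0.015]

```text
t: 18.25
tool_pos: [0.5262, -0.3643, 0.01]
tcp_rot: [0.704, -0.027, 0.708, 0.05]
contact_force: [-3.0, 0.5, 6.7]
gripper_width: 0.0204
```

```bash
python3 - <<'E'
from h import *
st()
im,K,R,t=grab("wrist"); cv2.imwrite("pics/w18.png",im)
E
```

```text
t 18.25 tcp [ 0.5262 -0.3643  0.01  ] F [-3.   0.5  6.7] M [0.56 0.69 0.22] w 0.0204 yawz 6.25 j [-0.72  0.5  -0.2   0.89  0.02  0.75]
```

View pics/w18.png

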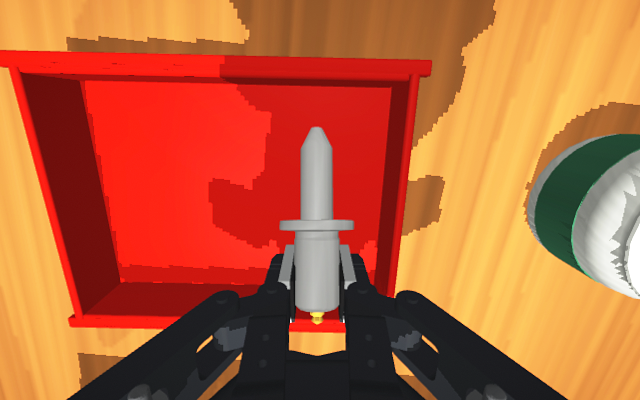

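carry_out:
  rows: [0, 0, 0, 0, 0.026, 0, 0, 0, 0, 0.028, 0, 0, 0, 0, 0.028]

```text
t: 18.6
tool_pos: [0.5274, -0.3653, 0.0112]
tcp_rot: [0.704, -0.028, 0.708, 0.049]
contact_force: [0.2, -0.9, -0.7]
gripper_width: 0.028
```

carry_out:
  rows: [-0.01, 0, 0, 0, 0.03, -0.02, 0, 0, 0, 0.03, -0.03, 0, 0, 0, 0.03, -0.03, 0, 0, 0, 0.03]

```text
t: 19.0
tool_pos: [0.5243, -0.3647, 0.0991]
tcp_rot: [0.701, -0.025, 0.711, 0.052]
contact_force: [0.2, -0.2, 0.8]
gripper_width: 0.0302
```

```bash
python3 - <<'E'
from h import *
st()
im,K,R,t=grab("wrist"); cv2.imwrite("pics/w19.png",im)
im,K,R,t=grab("scene"); cv2.imwrite("pics/s19.png",im[200:400,60:320].repeat(3,0).repeat(3,1))
E
```

```text
t 19.0 tcp [ 0.5243 -0.3647  0.0991] F [ 0.2 -0.2  0.8] M [-0.07 -0.01 -0.01] w 0.0302 yawz 6.28 j [-0.72  0.41 -0.12  1.07  0.02  0.74]
```

View pics/w19.png

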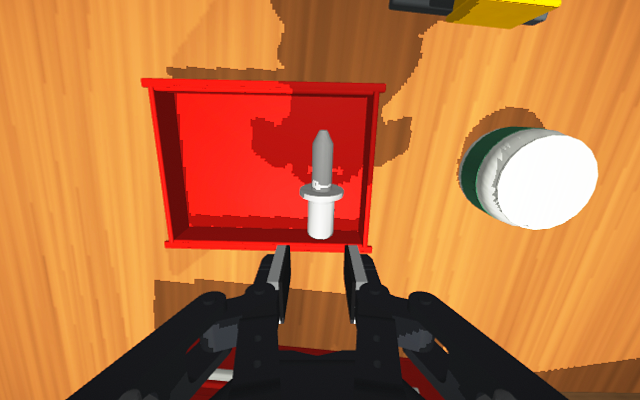

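View pics/s19.png

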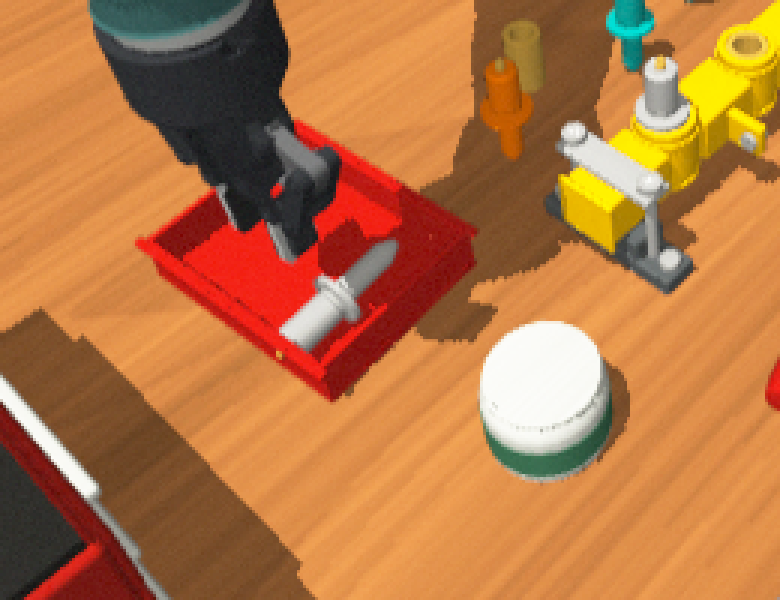

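Pin 2 lies in the tray, with its collar at wrist pixel (320,192) and everything inside the walls. Now I go back for pin 1.

carry_out:
  rows: [-0.03, 0, 0, 0, 0.036, -0.03, 0.01, 0.005, 3, 0.036, 0, 0.035, 0.013, 3, 0.036, 0, 0.035, 0.015, 0, 0.036, 0, 0.035, 0.015, 0, 0.036, 0, 0.035, 0.015, 0, 0.036, 0, 0.035, 0.015, 0, 0.036, 0, 0.02, 0, 0, 0.036, 0, 0, 0, 0, 0.036]

```text
t: 20.0
tool_pos: [0.6058, -0.1576, 0.1728]
tcp_rot: [0.705, 0.012, 0.709, 0.009]
contact_force: [0.4, -0.5, -0.9]
gripper_width: 0.0362
```

```bash
python3 - <<'E'
from h import *
st([.6095,-.1455,.14])
E
```

```text
t 20.0 tcp [ 0.6058 -0.1576  0.1728] F [ 0.4 -0.5 -0.9] M [-0.09 -0.   -0.04] w 0.0362 yawz -0.22 j [-0.37  0.32 -0.09  1.17  0.03  1.2 ]
tool shift [0.0331 0.0111 0.0039]
```

carry_out:
  rows: [0.01, 0.01, 0.003, 0, 0.036, 0.015, 0, 0, 0, 0.036, 0, 0, 0, 0, 0.036]

```text
t: 20.3
tool_pos: [0.6087, -0.1465, 0.1461]
tcp_rot: [0.705, 0.012, 0.709, 0.009]
contact_force: [-0.4, 0.4, -0.5]
gripper_width: 0.036
```

```bash
python3 - <<'E'
from h import *
st([.6095,-.1455,.091])
im,K,R,t=grab("wrist"); cv2.imwrite("pics/w20.png",im[140:340,200:440].repeat(3,0).repeat(3,1))
E
```

```text
t 20.3 tcp [ 0.6087 -0.1465  0.1461] F [-0.4  0.4 -0.5] M [-0.03  0.05  0.04] w 0.036 yawz -0.25 j [-0.35  0.34 -0.12  1.12  0.03  1.22]
tool shift [ 0.0551 -0.0005  0.0011]
```

View pics/w20.png

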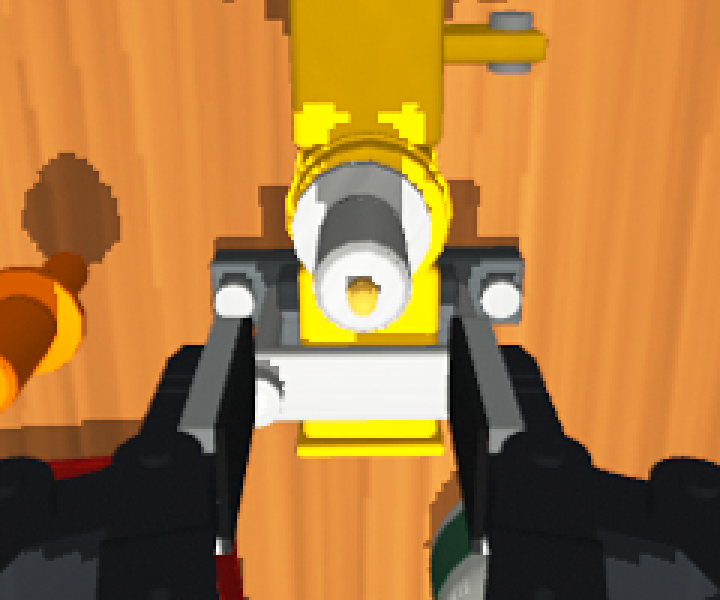

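carry_out:
  rows: [0.015, 0.001, 0.002, 0, 0.036, 0.01, 0, 0, 0, 0.036, 0, 0, 0, 0, 0.036]

```text
t: 20.65
tool_pos: [0.6117, -0.1466, 0.1206]
tcp_rot: [0.706, 0.012, 0.708, 0.007]
contact_force: [-0.3, 0.7, 0.6]
gripper_width: 0.0361
```

carry_out:
  rows: [0.01, 0, -0.001, 0, 0.036, 0.01, 0, 0, 0, 0.036, 0.005, 0, 0, 0, 0.036, 0, 0, 0, 0, 0.03]

```text
t: 21.05
tool_pos: [0.6102, -0.1463, 0.093]
tcp_rot: [0.706, 0.013, 0.708, 0.007]
contact_force: [-0.3, -0.4, 0.0]
gripper_width: 0.03
```

```bash
python3 - <<'E'
from h import *
st([.6095,-.1455,.0905])
im,K,R,t=grab("wrist"); cv2.imwrite("pics/w21.png",im[140:340,200:440].repeat(3,0).repeat(3,1))
E
```

```text
t 21.05 tcp [ 0.6102 -0.1463  0.093 ] F [-0.3 -0.4  0. ] M [-0.05  0.03 -0.02] w 0.03 yawz -0.44 j [-0.35  0.39 -0.18  1.02  0.03  1.23]
tool shift [ 0.0026  0.0007 -0.0007]
```

View pics/w21.png

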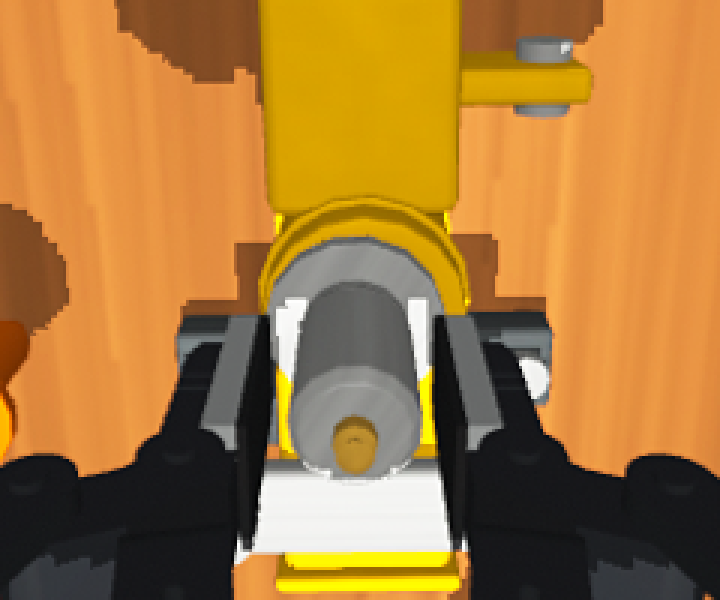

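Pin 1's head at crop (355,425) is centred between the jaws. I lower 2 mm, grip and lift.

carry_out:
  rows: [0.002, 0, 0, 0, 0.03, 0, 0, 0, 0, 0.015, 0, 0, 0, 0, 0.015, 0, 0, 0, 0, 0.015, 0, 0, 0, 0, 0.015]

```text
t: 21.6
tool_pos: [0.611, -0.1464, 0.092]
tcp_rot: [0.706, 0.012, 0.708, 0.007]
contact_force: [0.7, 0.8, -1.6]
gripper_width: 0.0202
```

carry_out:
  rows: [-0.003, 0, 0, 0, 0.015, -0.004, 0, 0, 0, 0.015]

```text
t: 21.8
tool_pos: [0.6108, -0.1464, 0.0987]
tcp_rot: [0.706, 0.013, 0.708, 0.007]
contact_force: [1.2, -0.2, -1.7]
gripper_width: 0.0204
```

carry_out:
  rows: [-0.01, 0, 0, 0, 0.015, -0.02, 0, 0, 0, 0.015, -0.02, 0, 0, 0, 0.015, -0.03, 0, 0, 0, 0.015, -0.02, 0, 0, 0, 0.015, 0, 0, 0, 0, 0.015]

```text
t: 22.4
tool_pos: [0.6118, -0.1496, 0.2066]
tcp_rot: [0.707, 0.012, 0.707, 0.007]
contact_force: [0.7, -0.8, -0.5]
gripper_width: 0.0199
```

```bash
python3 - <<'E'
from h import *
s=st([.447,-.294,.19])
im,K,R,t=grab("scene"); cv2.imwrite("pics/s22.png",im[60:300,150:450].repeat(2,0).repeat(2,1))
E
```

```text
t 22.4 tcp [ 0.6118 -0.1496  0.2066] F [ 0.7 -0.8 -0.5] M [-0.03 -0.06  0.  ] w 0.0199 yawz -0.42 j [-0.35  0.3  -0.04  1.23  0.03  1.22]
tool shift [ 0.0126 -0.146  -0.1637]
```

View pics/s22.png

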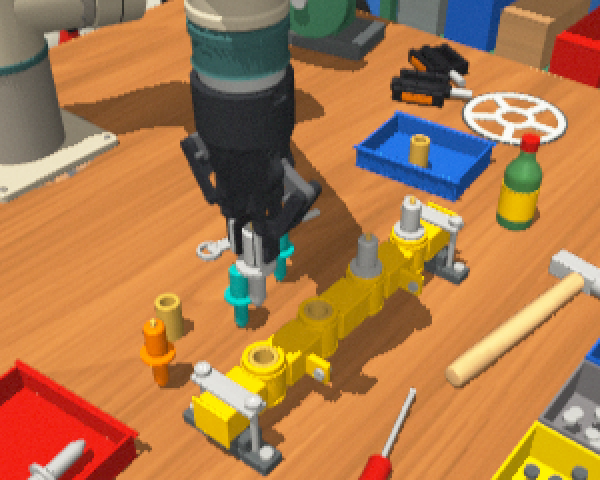

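carry_out:
  rows: [0, -0.015, -0.015, 0, 0.015, 0, -0.025, -0.03, 0, 0.015, 0, -0.025, -0.03, 0, 0.015, 0, -0.025, -0.03, 0, 0.015, 0, -0.025, -0.03, 0, 0.015, 0, -0.02, -0.02, -3, 0.015, 0, -0.005, -0.005, -3, 0.015, 0, 0, 0, 0, 0.015]

```text
t: 23.25
tool_pos: [0.4389, -0.2884, 0.1909]
tcp_rot: [0.701, -0.023, 0.711, 0.05]
contact_force: [0.1, 0.7, -2.3]
gripper_width: 0.02
```

```bash
python3 - <<'E'
from h import *
s=st([.444,-.298,.09])
im,K,R,t=grab("wrist"); cv2.imwrite("pics/w23.png",im)
E
```

```text
t 23.25 tcp [ 0.4389 -0.2884  0.1909] F [ 0.1  0.7 -2.3] M [-0.07 -0.06  0.  ] w 0.02 yawz 5.93 j [-0.71  0.15 -0.27  1.18  0.02  0.75]
tool shift [ 0.1004 -0.0139  0.0052]
```

View pics/w23.png

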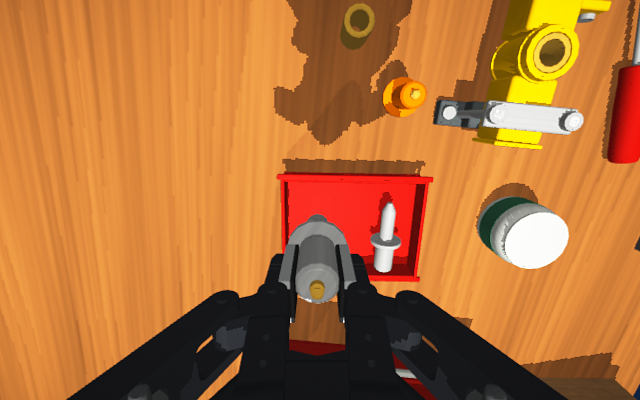

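carry_out:
  rows: [0.03, -0.008, 0.005, 0, 0.015, 0.03, 0, 0, 0, 0.015, 0.02, 0, 0, 0, 0.015, 0.01, 0, 0, 0, 0.015, 0, 0, 0, 0, 0.015]

```text
t: 23.8
tool_pos: [0.4462, -0.2893, 0.0965]
tcp_rot: [0.702, -0.023, 0.711, 0.05]
contact_force: [0.3, 0.6, -1.4]
gripper_width: 0.0203
```

```bash
python3 - <<'E'
from h import *
s=st([.444,-.296,.066])
im,K,R,t=grab("wrist"); cv2.imwrite("pics/w24.png",im)
E
```

```text
t 23.8 tcp [ 0.4462 -0.2893  0.0965] F [ 0.3  0.6 -1.4] M [-0.02  0.03 -0.01] w 0.0203 yawz 5.88 j [-0.71  0.25 -0.37  0.99  0.02  0.76]
tool shift [ 0.0302 -0.0076 -0.0025]
```

View pics/w24.png

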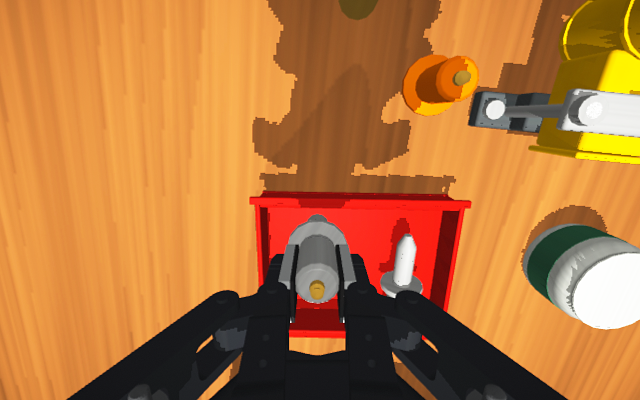

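carry_out:
  rows: [0.01, -0.006, -0.001, 0, 0.015, 0.01, 0, 0, 0, 0.015, 0.008, 0, 0, 0, 0.015, 0.003, 0, 0, 0, 0.015]

```text
t: 24.25
tool_pos: [0.4489, -0.2971, 0.0672]
tcp_rot: [0.704, -0.025, 0.708, 0.048]
contact_force: [0.2, 0.1, -1.4]
gripper_width: 0.0205
```

carry_out:
  rows: [0.003, 0, 0, 0, 0.015]

```text
t: 24.35
tool_pos: [0.4489, -0.2971, 0.064]
tcp_rot: [0.704, -0.025, 0.708, 0.048]
contact_force: [1.0, 0.1, -0.8]
gripper_width: 0.0201
```

carry_out:
  rows: [0.002, 0, 0, 0, 0.015]

```text
t: 24.45
tool_pos: [0.4488, -0.297, 0.0618]
tcp_rot: [0.704, -0.025, 0.708, 0.048]
contact_force: [-0.7, 0.4, -2.0]
gripper_width: 0.0203
```

carry_out:
  rows: [0.002, 0, 0, 0, 0.015]

```text
t: 24.55
tool_pos: [0.4492, -0.2976, 0.0614]
tcp_rot: [0.704, -0.025, 0.708, 0.047]
contact_force: [-4.4, 2.3, 18.3]
gripper_width: 0.0206
```

carry_out:
  rows: [0.003, -0.004, 0, 0, 0.015, 0.003, -0.004, -0.001, 0, 0.015, 0.003, -0.004, 0, 0, 0.015, 0.003, -0.004, -0.001, 0, 0.015]

```text
t: 24.95
tool_pos: [0.4506, -0.3094, 0.0594]
tcp_rot: [0.706, -0.022, 0.706, 0.052]
contact_force: [-2.1, 5.5, 14.2]
gripper_width: 0.0203
```

carry_out:
  rows: [0.003, -0.005, 0, 0, 0.015, 0.003, -0.005, -0.001, 0, 0.015, 0.003, -0.005, 0, 0, 0.015]

```text
t: 25.25
tool_pos: [0.4522, -0.3201, 0.0563]
tcp_rot: [0.707, -0.02, 0.704, 0.056]
contact_force: [-3.5, 4.2, 12.7]
gripper_width: 0.0201
```

carry_out:
  rows: [0.004, -0.005, -0.001, 0, 0.015, 0.004, -0.005, 0, 0, 0.015, 0.004, -0.005, -0.001, 0, 0.015]

```text
t: 25.55
tool_pos: [0.4547, -0.3336, 0.0504]
tcp_rot: [0.71, -0.019, 0.702, 0.058]
contact_force: [-0.7, 3.9, 4.7]
gripper_width: 0.02
```

```bash
python3 - <<'E'
from h import *
s=st()
im,K,R,t=grab("wrist"); cv2.imwrite("pics/w25.png",im)
E
```

```text
t 25.55 tcp [ 0.4547 -0.3336  0.0504] F [-0.7  3.9  4.7] M [0.87 0.29 0.03] w 0.02 yawz 6.19 j [-0.77  0.34 -0.35  0.91  0.05  0.69]
```

View pics/w25.png

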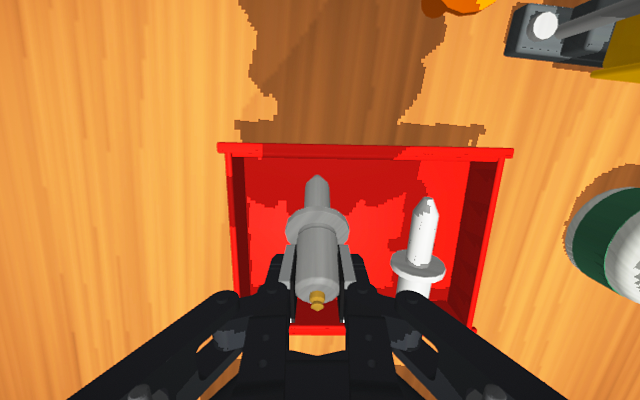

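carry_out:
  rows: [0.006, -0.005, -0.002, 0, 0.015, 0.006, -0.005, -0.002, 0, 0.015, 0.006, -0.004, -0.002, 0, 0.015, 0.007, -0.004, -0.002, 0, 0.015]

```text
t: 26.0
tool_pos: [0.4566, -0.3548, 0.0333]
tcp_rot: [0.716, -0.021, 0.696, 0.056]
contact_force: [-0.4, 1.5, 7.7]
gripper_width: 0.0207
```

carry_out:
  rows: [0.006, -0.003, -0.002, 0, 0.015, 0.006, -0.003, -0.002, 0, 0.015]

```text
t: 26.2
tool_pos: [0.4573, -0.362, 0.0246]
tcp_rot: [0.719, -0.022, 0.693, 0.056]
contact_force: [2.2, 1.7, 6.1]
gripper_width: 0.0204
```

```bash
python3 - <<'E'
from h import *
s=st()
im,K,R,t=grab("wrist"); cv2.imwrite("pics/w26.png",im)
E
```

```text
t 26.2 tcp [ 0.4573 -0.362   0.0246] F [2.2 1.7 6.1] M [ 0.91 -0.32 -0.09] w 0.0204 yawz 6.23 j [-0.81  0.39 -0.34  0.85  0.06  0.65]
```

View pics/w26.png

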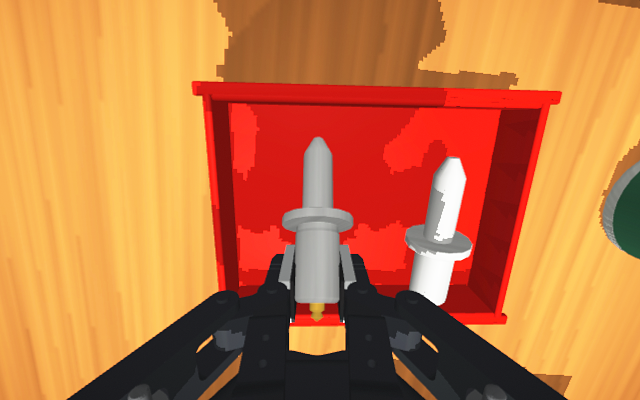

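carry_out:
  rows: [0.006, -0.002, 0, 0, 0.015, 0.006, -0.002, 0, 0, 0.015, 0.005, -0.001, 0, 0, 0.015, 0.004, 0, 0, 0, 0.015]

```text
t: 26.65
tool_pos: [0.461, -0.3699, 0.0089]
tcp_rot: [0.72, -0.024, 0.691, 0.054]
contact_force: [-3.3, -0.7, 7.1]
gripper_width: 0.02
```

carry_out:
  rows: [0.003, 0, 0, 0, 0.015, 0.003, 0, 0, 0, 0.015]

```text
t: 26.85
tool_pos: [0.4619, -0.3714, 0.006]
tcp_rot: [0.721, -0.025, 0.691, 0.053]
contact_force: [-3.3, -0.2, 9.1]
gripper_width: 0.0205
```

```bash
python3 - <<'E'
from h import *
s=st()
im,K,R,t=grab("wrist"); cv2.imwrite("pics/w27.png",im)
E
```

```text
t 26.85 tcp [ 0.4619 -0.3714  0.006 ] F [-3.3 -0.2  9.1] M [0.61 0.68 0.16] w 0.0205 yawz 6.26 j [-0.81  0.42 -0.34  0.81  0.06  0.65]
```

View pics/w27.png

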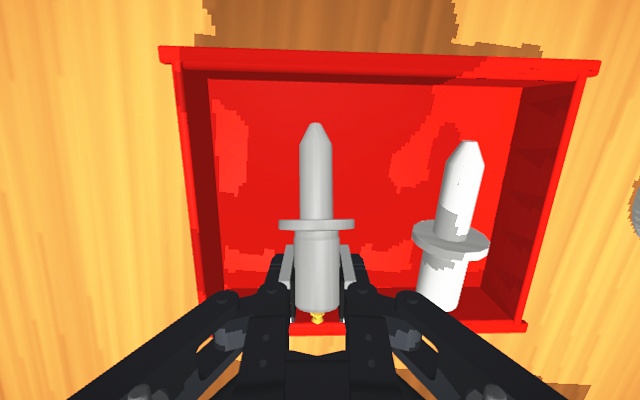

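Pin 1 lies low beside pin 2, with its collar at (317,225). I release it gently and rise.

carry_out:
  rows: [0, 0, 0, 0, 0.026, 0, 0, 0, 0, 0.028, 0, 0, 0, 0, 0.03]

```text
t: 27.2
tool_pos: [0.4631, -0.3727, 0.0073]
tcp_rot: [0.721, -0.026, 0.69, 0.052]
contact_force: [-0.5, -1.2, -0.7]
gripper_width: 0.03
```

carry_out:
  rows: [-0.01, 0, 0, 0, 0.03, -0.02, 0, 0, 0, 0.03, -0.03, 0, 0, 0, 0.03, -0.04, 0, 0, 0, 0.03, -0.04, 0, 0, 0, 0.03, -0.03, 0, 0, 0, 0.03, 0, 0, 0, 0, 0.03, 0, 0, 0, 0, 0.03]

```text
t: 28.0
tool_pos: [0.455, -0.3789, 0.1864]
tcp_rot: [0.721, -0.026, 0.69, 0.052]
contact_force: [0.7, -0.8, -0.7]
gripper_width: 0.0299
```

```bash
python3 - <<'E'
from h import *
s=st()
im,K,R,t=grab("wrist"); cv2.imwrite("pics/w28.png",im); np.savez("w28.npz",K=K,R=R,t=t)
im,K,R,t=grab("scene"); cv2.imwrite("pics/s28.png",im)
E
```

```text
t 28.0 tcp [ 0.455  -0.3789  0.1864] F [ 0.7 -0.8 -0.7] M [-0.06  0.05 -0.02] w 0.0299 yawz 6.27 j [-0.83  0.24 -0.17  1.16  0.06  0.63]
```

View pics/w28.png

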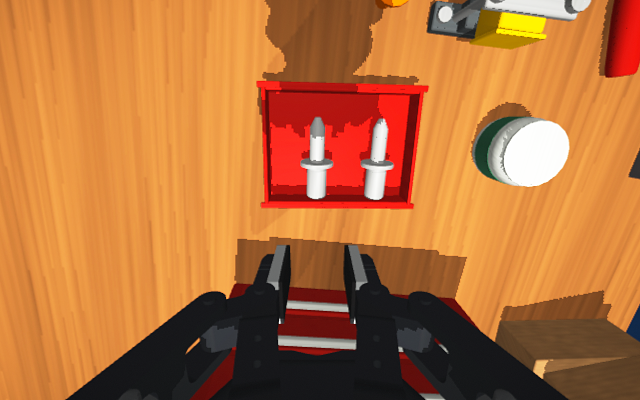

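View pics/s28.png

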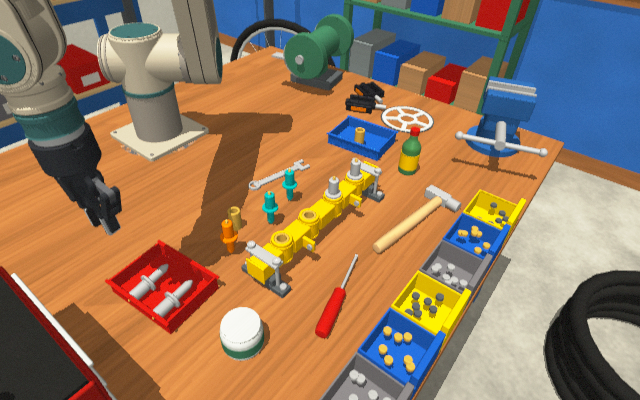

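Both loose pins lie inside the tray: collars at (317,164) and (377,164) in the wrist view, (150,280) and (173,303) in the scene view. Pins 3 and 4 stand home at scene (334,188) and (355,168), and nothing else has moved. The arm is clear, so I hand in.

```bash
python3 -c "
from h import *
print(arm.hand_in())"
```

```text
the job is handed in; nothing more can be done
None
```

Pins 1 and 2, counting from the beam's -y end, were the loose ones. Both now lie in the red tray, and the job is handed in; no verdict was reported.

- **Finding them:** I pushed each pin sideways with half-open jaws. Pins 1 and 2 moved about 2 mm in their bosses at under 3 N. Pins 3 and 4 stayed centred while the force climbed to 5.3 N and 3.9 N.
- **Laying them down:** I drew each loose pin out, set its tip on the tray floor and tipped it over while still held, then released it near the floor. The force at the wrist stayed below about 20 N at the end of each move.
- **Last checks (by eye):** At 28 s, before handing in, both pins lay inside the tray outline. Pins 3 and 4 stood upright and home, the other items looked unmoved, and the gripper was clear at 0.186 m with about zero force.
- **Small mismatches:**
  - The gripper read 20 mm on the 22 mm heads.
  - The overhead camera's pin positions were up to 4 mm off the wrist camera's, so I used the wrist camera's.
  - The tool drifted up to about 3° out of plumb, with no visible effect.

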